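# Lay the lunch tray with a pot tower

### The arm

A 6-joint arm with a two-finger parallel gripper is mounted at the origin on a cart in front of the work surface, level with it; the furniture and walls round the work are solid. World frame = base frame: x ahead of the robot, y to its left, z up, the work surface at z = 0. Lengths are in m, angles in rad, forces in N, time in s.
With the tool pointing down it reaches from about 0.425 to 0.925 m from the base axis. Payload 12.5 kg.
Tool frame: the origin (TCP) lies where the fingers leave the gripper's body, on its centre line; the fingertips stand 73 mm ahead of it and the grasp point (between the pads) lies 54 mm ahead of it (robot.grip_depth is the distance from the TCP to the grasp point, in m); z points along the fingers, y is the line along which they close (so a half turn about z gives the same grasp; the last joint's range is limited). The gripper opens to 85 mm and grips with 20 to 120 N. Pads are 22 mm wide; open, the fingers measure 114 mm over their backs; the gripper's body (76 mm by 85 mm) begins 54 mm behind the grasp point. The pads swing forward as they close: fully open they stand 13 mm farther back than shut.
Start: joints at [1.013, 0.491, 1.559, -0, 1.092, -0.106], TCP at [0.273, 0.562, 0.304] pointing down, gripper open.
Joint ranges: [-3.1, 3.1], [-0.84, 2.19], [0.05, 2.79], [-1.13, 4.28], [0.06, 2.93], [-2.69, 2.69]. Speed limits (rad/s): [2.22, 2.22, 2.79, 3.14, 3.14, 3.14].

### API

Orientations are given as a unit quaternion [w, x, y, z].
In Python, from rig import readout, read_camera, get_calibration, robot, silhouettes gives the robot as it stands.
- The arm moves only by the tool jog_arm, never from a script. Its argument "motion" is a list of rows, each an object with "turn": the turn, a rotation vector about the tool's x, y, z in degrees, a list of three; "translation": the shift along the tool's x, y, z in mm, a list of three; "grip": the opening, from 0 (shut) to 1 (fully open). In form: [{"turn": [wx, wy, wz], "translation": [tx, ty, tz], "grip": grip}, ...]. A call has 1 to 12 rows; each row shifts and turns the commanded pose from where the row before left it, along the tool's axes as they then stand; what a row does not reach is not made up. A row lasts 1/8 s, in which the tool goes at most 62.5 mm and 10.7 degrees, less where a joint would pass 70% of its speed; a pose out of reach is approached as far as the arm can. A call is refused whole if a number of a shift passes 62.5 or a number of a turn 10.7, either way. A call with a gripper value outside its range is refused whole. The fingers move at their own pace and stop on an object; "newtons" is the grip in N (left out, the last holds). Time passes only in rows, so rows that do not move let the fingers close. It gives the time, the measured TCP pose, the force, the opening and the grip force at its end, in the units of the state.
- readout.get_obs(): the state, without advancing time (a new reading comes with each control period).
- read_camera(name): name is "side" or "top"; returns (picture, depth): 384x512x3 uint8, red, green, blue; 384x512 float32, m along the optical axis (not along the pixel's ray), 0 where there is no reading.
- get_calibration(name): a dict with "fx", "fy", "cx", "cy" (pixels), "k1" (the pictures are not rectified: a ray, as slopes to the right and down, at radius r is drawn at 1 + k1 r^2 times it, then the intrinsics apply), "position" and "orientation" of the camera in the world. Camera axes: x right, y down, z forward; pixel columns grow to the right and rows downward; lengths in m; the calibration is good to about 2 mm. A picture is of the moment at which its call begins. get_calibration takes no time and is no camera call.
- robot.finish_job(): hands the job in; it is judged then, once.
Trained networks look in the newest picture that a camera, given by its name, has taken for a name from the list of things; names that differ only in an ending like _2 or _b are one class to them, and where a whole thing is asked for, a point or a joint stands for the part that bears it (a point fixed in the world has none). Each returns a list of dicts, best first, with "confidence" (0 to 1); they miss things now and then, are a little off and sometimes report something else, mostly with a low value. They report only what shows in the picture. A call takes as long as a camera call. They do not tell look-alikes from the thing itself.
- silhouettes(camera, target): "region" (384x512 bool, what is visible of it) and "at" ([column, row] in pixels, amid what is visible of it).
The state is a dict: "time": time; "q": joint angles; "dq": joint speeds; "joint_efforts": joint torques, N m; "tcp_pos": TCP position; "ee_rot": TCP orientation; "force": force on the tool from outside, world axes, zero at the start; "wrist_torque": the same for the moment, N m; "width": finger opening in m; "gripper_force": force on a finger pad.
Only numpy, scipy, OpenCV 4.12 (cv2) and the standard library are available. Lean on these libraries where they do the work, as an engineer would, in place of code of your own. Each camera call takes 0.05 s, during which the arm holds its last target. There are 200 camera calls.

### The job

Lay the wooden lunch tray as its printed template shows: on the blue circle build a centred tower of the three snack pots, the large green-lidded one at the bottom, the medium blue-lidded one on it and the small yellow-lidded one on top; put the orange on the red circle and lay the fork lengthways in the long black outline, either way round. Leave the onion and the glass tumbler where they are, and let go of everything at the end.

Things in the scene. Friction and masses are not known exactly. Their poses are not given: they have to be found in the camera images.
- large_pot_center (a point): Round snack pot, white with a flat screw lid in green covering its whole top, 62 mm in diameter and 36 mm high, upright, 180 g, smooth plain cylinder. The largest of the three pots. The point is its centre, half-way up; z is up.
- medium_pot_center (a point): Round snack pot, white with a flat screw lid in blue covering its whole top, 52 mm in diameter and 32 mm high, upright, 130 g, smooth plain cylinder. The middle one of the three pots. The point is its centre, half-way up; z is up.
- small_pot_center (a point): Round snack pot, white with a flat screw lid in yellow covering its whole top, 42 mm in diameter and 28 mm high, upright, 90 g, smooth plain cylinder. The smallest of the three pots. The point is its centre, half-way up; z is up.
- orange_center (a point): An orange, about 65 mm across, 63 mm high, 140 g, steady on its flattened foot; it is firmest to grip along its own x or y axis (62 mm). The point is its centre, 31 mm above its foot; z is up.
- table_fork_center (a point): Steel table fork lying flat, 205 mm long along its own x axis, up to 28 mm wide (y), 16 mm high, 40 g, to be gripped across its width at the middle. The point is its centre, 8 mm above the surface it lies on; z is up.
- blue_circle: Blue ring, 80 mm outside diameter, paper-white inside, the spot for the pot tower, printed on the tray, flat. The point is its centre, on the tray's floor (5 mm above the worktop); z is up.
- red_circle: Red ring, 80 mm outside diameter, paper-white inside, the spot for the orange, printed on the tray, flat. The point is its centre, on the tray's floor (5 mm above the worktop); z is up.
- fork_outline: Long black rectangle outline, 222 mm (x) by 50 mm (y), paper-white inside, the spot for the fork, its long side along its x axis, printed on the tray, flat. The point is its centre, on the tray's floor (5 mm above the worktop); z is up. The pale wooden tray itself is fixed to the worktop, 240 x 220 mm, with a rim 8 mm wide that stands 10 mm above the worktop; the outline runs along its right part with its middle 45 mm from the right outer edge, parallel to it.
- tumbler_center (a point): Clear drinking glass, 79 mm across, 90 mm high, loose, to the right behind the tray. Bystander: leave it alone. The point is its centre.
- onion_center (a point): A brown-red onion, 68 mm across, 72 mm high, loose, just behind the tray. Bystander: leave it alone. The point is about its centre.
Mind the look-alikes: they are no part of the job. What is shaped like the part that bears large_pot_center but pink is not meant.

How it is judged:
By the outcome, as a careful person would: the job done as asked, in the order asked, and still so for the second after the job is handed in, with the robot touching nothing.
It also fails if it takes over 118 s, if anything falls off the work surface, if the arm or the gripper's body presses on something with over 40 N, if the wrist force passes 120 N, or if a joint passes its speed limit or range.

## Working session

There is one attempt and no reset: what is moved stays moved. The work goes in short steps, Python scripts to look and compute and a tool call to move; the robot and the scene stay as the last step left them, time stands still between calls to the robot, and variables do not carry over. Pictures are saved under pics/ and viewed, at most 14 in all, crops included, and the job is handed in when it is done.

Besides the shell and the picture viewer there is one more tool, called after ">>>" by a JSON object that holds its "name" and its "arguments". jog_arm: Moves the arm, as the interface text tells. Its arguments: {"type":"object","properties":{"motion":{"type":"array","items":{"type":"object","properties":{"turn":{"type":"array","items":{"type":"number"}},"translation":{"type":"array","items":{"type":"number"}},"grip":{"type":"number"}}}},"newtons":{"type":"number"}},"required":["motion"]}

```bash
ls; mkdir -p pics; python3 - <<'E'
from rig import readout, read_camera, get_calibration
import cv2
for n in("top","side"):
    p,d=read_camera(n); cv2.imwrite(f"pics/{n}0.png",cv2.resize(p[:,:,::-1],(768,576)))
    print(n,get_calibration(n),(d==0).mean())
o=readout.get_obs();print(o)
E
```

```text
pics
top {'fx': 374.84794681949785, 'fy': 374.84794681949785, 'cx': 252.18715542050518, 'cy': 193.4988599637123, 'k1': -0.12122727001831349, 'position': array([ 0.30150162, -0.17913817,  1.41679632]), 'orientation': array([-0.072746  ,  0.70382484, -0.70266048,  0.07487901])} 0.028834025065104168
side {'fx': 476.4756049185257, 'fy': 476.4756049185257, 'cx': 261.21921239369607, 'cy': 185.45990416796081, 'k1': 0.01664304834552658, 'position': array([-0.14601946,  1.41387094,  1.38591256]), 'orientation': array([ 0.09741674, -0.20084632,  0.87045559, -0.43872292])} 0.08353169759114583
{'time': 0.1, 'q': array([ 1.01338615e+00,  4.91512912e-01,  1.55940357e+00,  2.38806438e-05,
        1.09165212e+00, -1.05574431e-01]), 'dq': array([ 1.06888358e-03, -1.18897305e-04, -2.76093436e-03,  2.09611435e-03,
        6.65893040e-05,  1.20155274e-03]), 'joint_efforts': array([ 1.84931894e-03, -6.19446373e+01, -2.62025768e+01, -9.44108024e-05,
        2.89339216e-03, -1.25904262e-05]), 'tcp_pos': array([0.27278287, 0.56219387, 0.30337247]), 'ee_rot': array([-1.68830438e-04,  2.24006349e-01,  9.74587563e-01, -4.57962369e-04]), 'force': array([-0.45334749,  0.47456081, -0.73187118]), 'wrist_torque': array([ 0.01978173,  0.03786719, -0.01442912]), 'gripper_force': 0.0, 'width': 0.08544086357664539}
```

View pics/top0.png

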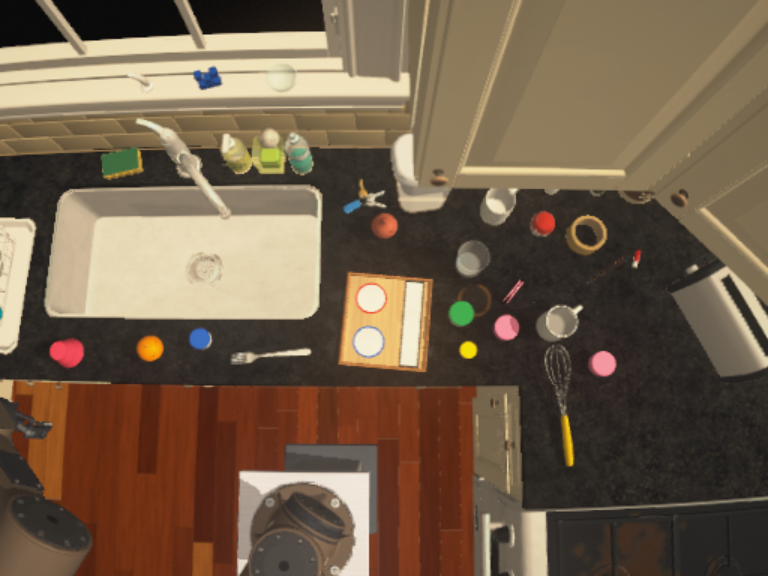

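View pics/side0.png

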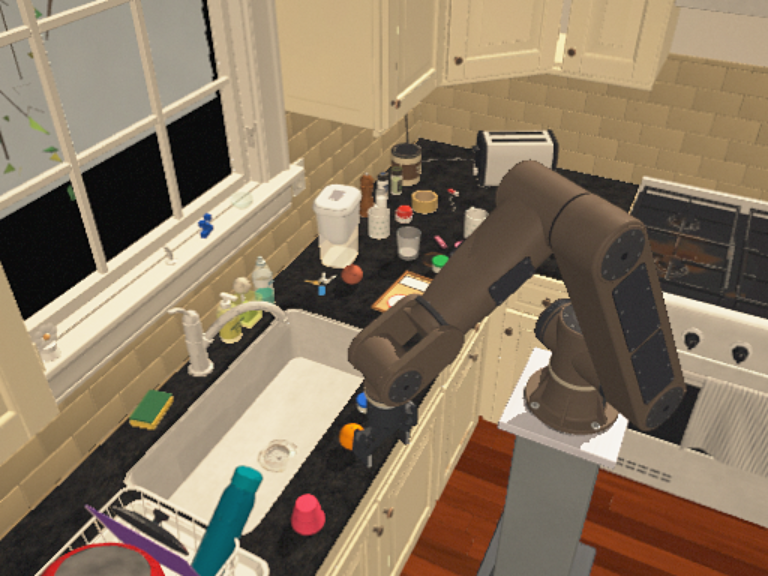

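The top picture (768x576) shows:
- **Pots:** green-lidded at (461,313), yellow-lidded at (468,350), blue-lidded at (200,338). The same-shaped pots at (507,327) and (602,363) are pink and so are decoys. Only (461,313) is green.
- **Orange and fork:** orange at (150,348), with a red-pink cup at (67,352) that is not it. The fork is at (271,355).
- **Tray:** blue ring (368,342), red ring (371,298), fork outline (411,323).
- **Leave alone:** onion (384,225), tumbler (472,258).

The side picture shows the arm hiding part of the counter. The green lid is at (440,262).

```bash
cat >h.py <<'E'
from rig import readout, read_camera, get_calibration, silhouettes
import cv2, numpy as np
from scipy.spatial.transform import Rotation as R
def cloud(n,d):
    c=get_calibration(n); K=np.array([[c['fx'],0,c['cx']],[0,c['fy'],c['cy']],[0,0,1]])
    v,u=np.mgrid[:384,:512]; p=np.stack([u,v],-1).reshape(-1,1,2).astype(float)
    s=cv2.undistortPointsIter(p,K,np.array([c['k1'],0,0,0.]),None,None,(3,40,1e-9)).reshape(384,512,2)
    P=np.dstack([s,np.ones((384,512))])*d[...,None]
    q=c['orientation']; return P@R.from_quat([q[1],q[2],q[3],q[0]]).as_matrix().T+c['position']
def look(n):
    p,d=read_camera(n); return p,d,cloud(n,d)
E
python3 - <<'E'
from h import *
p,d,C=look("top"); ps,ds,Cs=look("side")
np.set_printoptions(precision=4,suppress=True)
for t in ["large_pot_center","medium_pot_center","small_pot_center","orange_center","table_fork_center","blue_circle","red_circle","fork_outline","tumbler_center","onion_center"]:
  for n,D,X in(("top",d,C),("side",ds,Cs)):
    for s in silhouettes(n,t)[:3]:
        if s['confidence']<.3: continue
        m=s['region']&(D>0); Q=X[m]
        if len(Q)<4: continue
        zt=np.percentile(Q[:,2],90); T=Q[Q[:,2]>zt-.008]
        xy=T[:,:2].astype(np.float32); (a,b),(w,h),an=cv2.minAreaRect(xy)
        print(t,n,round(s['confidence'],2),np.round(s['at'],1),len(Q),'ztop',zt.round(4),'mean',T.mean(0),'rect',np.round([a,b,w,h,an],4))
crop=p[185:250,210:420]; cv2.imwrite("pics/c1.png",cv2.resize(crop[:,:,::-1],None,fx=3.8,fy=3.8,interpolation=cv2.INTER_CUBIC))
E
```

```text
large_pot_center top 0.63 [336.2 219.6] 229 ztop 0.039 mean [ 0.5016 -0.5024  0.0356] rect [ 0.5011 -0.5019  0.0607  0.0601 41.2158]
large_pot_center top 0.61 [403.5 239.5] 231 ztop 0.0389 mean [ 0.4105 -0.7455  0.0358] rect [ 0.4118 -0.7473  0.0598  0.0569 89.0751]
large_pot_center top 0.45 [307.7 208.9] 205 ztop 0.0391 mean [ 0.5371 -0.3891  0.0359] rect [ 0.5359 -0.3906  0.0543  0.057   0.1657]
medium_pot_center side 0.49 [242.7 267.3] 84 ztop 0.3854 mean [0.3002 0.5857 0.3986] rect [ 0.3005  0.587   0.0048  0.0182 41.5281]
small_pot_center top 0.49 [312.5 233.5] 87 ztop 0.0308 mean [ 0.4458 -0.4018  0.0279] rect [ 0.4455 -0.4032  0.034   0.0382 44.8278]
orange_center top 0.76 [102.  231.2] 241 ztop 0.0602 mean [0.4479 0.3906 0.0576] rect [ 0.4461  0.3919  0.0441  0.0478 79.4342]
orange_center top 0.57 [313.5 232.4] 102 ztop 0.0308 mean [ 0.4462 -0.4017  0.0278] rect [ 0.4463 -0.4023  0.037   0.038  43.2318]
orange_center side 0.47 [230.9 286.1] 114 ztop 0.0632 mean [0.4447 0.4015 0.0671] rect [ 0.3873  0.4979  0.0329  0.2731 29.0651]
table_fork_center side 0.54 [273.1 164.1] 316 
[... 557 characters left out ...]
t [ 0.5152 -0.2671  0.0508  0.2271 85.2488]
fork_outline side 0.48 [271.6 187.9] 119 ztop 0.0117 mean [ 0.5801 -0.2694  0.0084] rect [ 0.5782 -0.2701  0.0598  0.0866 87.2782]
tumbler_center top 0.64 [315.7 174. ] 408 ztop 0.0812 mean [ 0.6732 -0.4178  0.0827] rect [ 0.6702 -0.4156  0.0743  0.0774 78.6873]
tumbler_center side 0.54 [272.3 163.3] 302 ztop 0.0853 mean [ 0.6639 -0.413   0.0852] rect [ 0.6666 -0.4167  0.0748  0.0921 25.2852]
onion_center top 0.64 [255.8 149.2] 234 ztop 0.0605 mean [ 0.7664 -0.1981  0.0583] rect [ 0.7678 -0.1968  0.0448  0.0428 22.5186]
onion_center side 0.43 [236.3 182.8] 139 ztop 0.0589 mean [ 0.7602 -0.1884  0.0573] rect [ 0.766  -0.1825  0.0579  0.0449 85.8611]
```

View pics/c1.png

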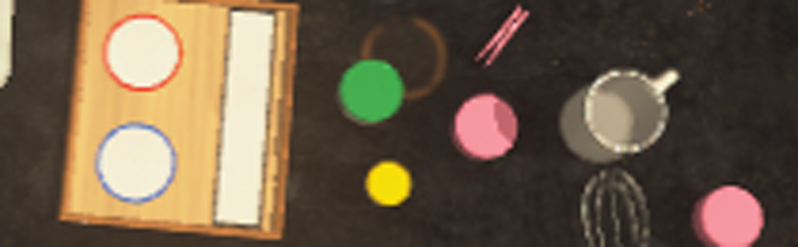

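The crop confirms it: the large green lid is at (371,91). The two pink pots at (486,127) and (729,217) are the decoys, and the small yellow pot is at (389,184). Next I'll refine with colour masks in both views.

```bash
cat >>h.py <<'E'
HSV=dict(green=((45,110,50),(85,255,255)),blue=((100,120,60),(125,255,255)),yellow=((24,150,120),(34,255,255)),orange=((8,170,120),(20,255,255)))
def lids(n,p,d,X,box):
    """colour blobs in world box (x0,x1,y0,y1): lids/orange"""
    hv=cv2.cvtColor(p,cv2.COLOR_RGB2HSV); out={}
    inb=(d>0)&(X[...,0]>box[0])&(X[...,0]<box[1])&(X[...,1]>box[2])&(X[...,1]<box[3])
    for k,(a,b) in HSV.items():
        m=((cv2.inRange(hv,a,b)>0)&inb).astype(np.uint8)
        N,L,S,_=cv2.connectedComponentsWithStats(m,connectivity=8)
        for i in range(1,N):
            if S[i,4]<25: continue
            Q=X[L==i]; z=np.median(Q[:,2]); T=Q[abs(Q[:,2]-z)<.008]
            (a_,b_),r=cv2.minEnclosingCircle(T[:,:2].astype(np.float32))
            print(n,k,S[i,4],'px',S[i,:2]+S[i,2:4]/2,'mean',T.mean(0).round(4),'circ',np.round([a_,b_,r],4),'zmax',Q[:,2].max().round(4))
E
python3 - <<'E'
from h import *
np.set_printoptions(precision=4,suppress=True)
for n in("top","side"):
    p,d,X=look(n)
    lids(n,p,d,X,(.36,.7,-.65,.55))
    hv=cv2.cvtColor(p,cv2.COLOR_RGB2HSV)
    # white paper regions on tray
    inb=(d>0)&(X[...,0]>.38)&(X[...,0]<.68)&(X[...,1]>-.33)&(X[...,1]<-.07)&(X[...,2]<.03)
    m=((hv[...,1]<70)&(hv[...,2]>140)&inb).astype(np.uint8)
    N,L,S,_=cv2.connectedComponentsWithStats(m)
    for i in range(1,N):
        if S[i,4]>40:
            Q=X[L==i]; print(n,'white',S[i],Q.mean(0),'rect',np.round(np.hstack([np.array(x).ravel() for x in cv2.minAreaRect(Q[:,:2].astype(np.float32))]),4))
    inb=(d>0)&(X[...,0]>.36)&(X[...,0]<.52)&(X[...,1]>-.04)&(X[...,1]<.24)&(X[...,2]<.04)
    m=((hv[...,2]>95)&(hv[...,1]<90)&inb).astype(np.uint8)
    N,L,S,_=cv2.connectedComponentsWithStats(cv2.dilate(m,np.ones((3,3),np.uint8)))
    for i in range(1,N):
        if S[i,4]>60:
            Q=X[(L==i)&(m>0)]; print(n,'fork?',S[i],Q.mean(0),'z',np.percentile(Q[:,2],[10,50,90]),'rect',np.round(np.hstack([np.array(x).ravel() for x in cv2.minAreaRect(Q[:,:2].astype(np.float32))]),4))
    wood=((hv[...,0]>10)&(hv[...,0]<25)&(hv[...,1]>70)&(hv[...,2]>100)&(X[...,0]>.36)&(X[...,0]<.7)&(X[...,1]>-.36)&(X[...,1]<-.05)&(d>0))
    print(n,'tray',np.hstack([np.array(x).ravel() for x in cv2.minAreaRect(X[wood][:,:2].astype(np.float32))]), np.percentile(X[wood][:,2],[5,50,95]))
E
```

```text
top green 220 px [308. 209.] mean [ 0.5381 -0.3891  0.0355] circ [ 0.54   -0.3907  0.0316] zmax 0.0445
top blue 152 px [133. 226.] mean [0.4735 0.2657 0.031 ] circ [0.4742 0.2656 0.0253] zmax 0.041
top yellow 91 px [312.5 233.5] mean [ 0.4463 -0.4047  0.0275] circ [ 0.4463 -0.4053  0.0201] zmax 0.0333
top orange 219 px [100.  232.5] mean [0.4452 0.3879 0.0512] circ [0.4464 0.3907 0.0307] zmax 0.0665
top orange 67 px [205.  260.5] mean [ 0.3766  0.1046 -0.9147] circ [0.3761 0.1077 0.0423] zmax -0.8901
top orange 75 px [244. 261.] mean [ 0.3781 -0.1367 -0.9162] circ [ 0.3782 -0.133   0.0478] zmax -0.9004
top orange 66 px [271. 261.] mean [ 0.3761 -0.3025 -0.916 ] circ [ 0.3754 -0.2993  0.043 ] zmax -0.8918
top white [266 188  16  56 649] [ 0.5155 -0.2659  0.0055] rect [ 0.5171 -0.266   0.0444  0.2159 85.1568]
top white [239 190  18  18 255] [ 0.5819 -0.1643  0.006 ] rect [ 0.5816 -0.1652  0.0684  0.0654  0.0677]
top white [235 217  22  22 342] [ 0.47   -0.1572  0.0053] rect [ 0.4707 -0.1568  0.0792  0.0778 26.9035]
top fork? [153 231  56  13 388] [0.4346 0.0977 0.0034] z [-0.0032  0.00
[... 370 characters left out ...]
4508 0.4047 0.0515] circ [0.4492 0.3978 0.0324] zmax 0.0695
side orange 143 px [303.5 322. ] mean [ 0.3867 -0.2892 -0.9114] circ [ 0.3961 -0.2838  0.0664] zmax -0.8838
side orange 196 px [293. 345.] mean [ 0.3877 -0.123  -0.9135] circ [ 0.3745 -0.1195  0.0814] zmax -0.889
side orange 145 px [275.5 377. ] mean [ 0.3885  0.1016 -0.9139] circ [0.3926 0.1028 0.0434] zmax -0.8929
side white [266 184  20  10 102] [ 0.5798 -0.2724  0.0059] rect [ 0.5813 -0.2712  0.0914  0.054   1.8181]
side fork? [ 263  250   31  133 2375] [ 0.3879  0.1119 -0.4291] z [-0.72   -0.4169 -0.1794] rect [ 0.3786  0.1001  0.2795  0.0369 89.9064]
side tray [ 0.5308 -0.2055  0.3094  0.3387 89.753 ] [-0.7247  0.007   0.8379]
```

```bash
cat >plan.py <<'E'
# usage: plan.py psi_deg x y z [x y z ...] : TCP targets, tool-down yaw psi (world angle of tool y)
import sys; from h import *
o=readout.get_obs(); q=o['ee_rot']; A=R.from_quat([q[1],q[2],q[3],q[0]])
a=[float(v) for v in sys.argv[1:]]; ps=np.radians(a[0]); y=np.array([np.cos(ps),np.sin(ps),0]); z=np.array([0,0,-1.])
B=R.from_matrix(np.c_[np.cross(y,z),y,z]); t=np.degrees((A.inv()*B).as_rotvec())
n=int(np.ceil(abs(t).max()/10.6)); print('t',o['time'].round(2),'tcp',o['tcp_pos'].round(4),'w',o['width'].round(4),'gf',round(o['gripper_force'],1),'F',o['force'].round(1))
print('turn',t.round(1),'rows',n,'each',(t/max(n,1)).round(2))
p=o['tcp_pos']
for w in np.array(a[1:]).reshape(-1,3):
    d=B.inv().apply(w-p)*1000; n=int(np.ceil(abs(d).max()/60)); print('shift',d.round(1),'rows',n,'each',(d/max(n,1)).round(1)); p=w
E
python3 plan.py -50 .5 .2 .3 .538 -.390 .2 .538 -.390 .07
```

```text
Traceback (most recent call last):
  File "plan.py", line 6, in <module>
    n=int(np.ceil(abs(t).max()/10.6)); print('t',o['time'].round(2),'tcp',o['tcp_pos'].round(4),'w',o['width'].round(4),'gf',round(o['gripper_force'],1),'F',o['force'].round(1))
                                                 ^^^^^^^^^^^^^^^
AttributeError: 'float' object has no attribute 'round'
```

>>> {"name": "jog_arm", "arguments": {"motion": [{"turn":[0,0,10.4],"grip":1},{"turn":[0,0,10.4]},{"turn":[0,0,10.4]},{"turn":[0,0,10.4]},{"turn":[0,0,10.4]},{"turn":[0,0,10.4]},{"turn":[0,0,10.4]},{"turn":[0,0,10.4]},{"turn":[0,0,10.4]},{"turn":[0,0,10.4]},{"turn":[0,0,10.1]}], "newtons": 40}}

```text
validation failed for argument at $.mo...
```

```bash
python3 plan.py -50 .5 .2 .3 .538 -.390 .2 .538 -.390 .07
```

```text
Traceback (most recent call last):
  File "plan.py", line 6, in <module>
    n=int(np.ceil(abs(t).max()/10.6)); print('t',o['time'].round(2),'tcp',o['tcp_pos'].round(4),'w',o['width'].round(4),'gf',round(o['gripper_force'],1),'F',o['force'].round(1))
                                                 ^^^^^^^^^^^^^^^
AttributeError: 'float' object has no attribute 'round'
```

```bash
sed -i "s/o\['time'\].round(2)/round(o['time'],2)/; s/o\['width'\].round(4)/round(float(o['width']),4)/" plan.py; python3 plan.py -50 .5 .2 .3 .538 -.390 .2 .538 -.390 .07
```

```text
t 1.3 tcp [0.2728 0.5623 0.3039] w 0.0854 gf 0.0 F [ 0.2 -0.3  0.2]
turn [  0.   -0.  114.1] rows 11 each [ 0.   -0.   10.37]
shift [-58.9 423.5   3.9] rows 8 each [-7.4 52.9  0.5]
shift [-350.1  476.4  100. ] rows 8 each [-43.8  59.5  12.5]
shift [  0.   0. 130.] rows 3 each [ 0.   0.  43.3]
```

>>> {"name": "jog_arm", "arguments": {"motion": [{"turn":[0,0,10.4],"translation":[0,0,0],"grip":1},{"turn":[0,0,10.4],"translation":[0,0,0],"grip":1},{"turn":[0,0,10.4],"translation":[0,0,0],"grip":1},{"turn":[0,0,10.4],"translation":[0,0,0],"grip":1},{"turn":[0,0,10.4],"translation":[0,0,0],"grip":1},{"turn":[0,0,10.4],"translation":[0,0,0],"grip":1},{"turn":[0,0,10.4],"translation":[0,0,0],"grip":1},{"turn":[0,0,10.4],"translation":[0,0,0],"grip":1},{"turn":[0,0,10.4],"translation":[0,0,0],"grip":1},{"turn":[0,0,10.4],"translation":[0,0,0],"grip":1},{"turn":[0,0,10.1],"translation":[0,0,0],"grip":1}], "newtons": 40}}

```text
time: 2.68
tcp_pos: [0.2728, 0.5623, 0.3039]
ee_rot: [-0.0, 0.941, 0.339, 0.0]
force: [0.1, -1.1, 0.0]
width: 0.0854
gripper_force: 0.0
```

```bash
python3 plan.py -50 .5 .2 .3 .538 -.390 .2 .538 -.390 .07
```

```text
t 2.67 tcp [0.2728 0.5623 0.3039] w 0.0854 gf 0.0 F [ 0.1 -1.1  0. ]
turn [-0.  -0.  -0.3] rows 1 each [-0.   -0.01 -0.32]
shift [-58.9 423.6   3.9] rows 8 each [-7.4 52.9  0.5]
shift [-350.1  476.4  100. ] rows 8 each [-43.8  59.5  12.5]
shift [  0.   0. 130.] rows 3 each [ 0.   0.  43.3]
```

>>> {"name": "jog_arm", "arguments": {"motion": [{"turn":[0,0,0],"translation":[-7.4,53,0],"grip":1},{"turn":[0,0,0],"translation":[-7.4,53,0],"grip":1},{"turn":[0,0,0],"translation":[-7.4,53,0],"grip":1},{"turn":[0,0,0],"translation":[-7.4,53,0],"grip":1},{"turn":[0,0,0],"translation":[-7.4,53,0],"grip":1},{"turn":[0,0,0],"translation":[-7.4,53,0],"grip":1},{"turn":[0,0,0],"translation":[-7.4,53,0],"grip":1},{"turn":[0,0,0],"translation":[-7.4,53,0],"grip":1},{"turn":[0,0,0],"translation":[-43.5,59,12],"grip":1},{"turn":[0,0,0],"translation":[-43.5,59,12],"grip":1},{"turn":[0,0,0],"translation":[-43.5,59,12],"grip":1},{"turn":[0,0,0],"translation":[-43.5,59,12],"grip":1}]}}

```text
time: 4.18
tcp_pos: [0.5156, -0.0487, 0.2634]
ee_rot: [0.0, 0.94, 0.342, 0.0]
force: [0.2, 0.5, 0.4]
width: 0.0851
gripper_force: 0.0
```

>>> {"name": "jog_arm", "arguments": {"motion": [{"turn":[0,0,0],"translation":[-43.5,59,12],"grip":1},{"turn":[0,0,0],"translation":[-43.5,59,12],"grip":1},{"turn":[0,0,0],"translation":[-43.5,59,12],"grip":1},{"turn":[0,0,0],"translation":[-43.5,59,12],"grip":1},{"turn":[0,0,0],"translation":[0,0,0],"grip":1},{"turn":[0,0,0],"translation":[0,0,0],"grip":1}]}}

```text
time: 4.92
tcp_pos: [0.531, -0.2928, 0.2229]
ee_rot: [-0.0, 0.94, 0.342, -0.0]
force: [-0.7, 0.4, 0.5]
width: 0.0856
gripper_force: 0.0
```

```bash
python3 plan.py -50 .538 -.390 .2 .538 -.390 .07
```

```text
t 4.92 tcp [ 0.531  -0.2928  0.2229] w 0.0856 gf 0.0 F [-0.7  0.4  0.5]
turn [-0. -0. -0.] rows 1 each [-0.04 -0.   -0.02]
shift [-57.1  79.   22.9] rows 2 each [-28.6  39.5  11.4]
shift [  0.   0. 130.] rows 3 each [ 0.   0.  43.3]
```

>>> {"name": "jog_arm", "arguments": {"motion": [{"turn":[0,0,0],"translation":[-28.5,39.5,11.5],"grip":1},{"turn":[0,0,0],"translation":[-28.5,39.5,11.5],"grip":1},{"turn":[0,0,0],"translation":[0,0,30],"grip":1},{"turn":[0,0,0],"translation":[0,0,30],"grip":1},{"turn":[0,0,0],"translation":[0,0,0],"grip":1},{"turn":[0,0,0],"translation":[0,0,0],"grip":1}]}}

```text
time: 5.68
tcp_pos: [0.5391, -0.3895, 0.1415]
ee_rot: [0.001, 0.939, 0.343, 0.0]
force: [-0.0, -0.1, -0.0]
width: 0.0852
gripper_force: 0.0
```

```bash
sed -i 's#abs(d).max()/60#np.linalg.norm(d)/58#' plan.py; python3 plan.py -50 .538 -.390 .07; python3 - <<'E'
from h import *
for n in("top","side"):
    p,d,X=look(n); lids(n,p,d,X,(.4,.7,-.65,0.)) 
    if n=="side": cv2.imwrite("pics/s1.png",cv2.resize(p[130:230,220:350,::-1],None,fx=5,fy=5))
E
```

```text
t 5.67 tcp [ 0.5391 -0.3895  0.1415] w 0.0852 gf 0.0 F [-0.  -0.1 -0. ]
turn [ 0.1 -0.   0.1] rows 1 each [ 0.08 -0.02  0.09]
shift [-1.2 -0.3 71.5] rows 2 each [-0.6 -0.2 35.8]
side green 82 px [294.5 174. ] mean [ 0.5345 -0.3869  0.0355] circ [ 0.5354 -0.3883  0.0344] zmax 0.0819
side orange 43 px [300.5 321.5] mean [ 0.4068 -0.2939 -0.9117] circ [ 0.405 -0.291  0.051] zmax -0.8951
side orange 65 px [288.5 344. ] mean [ 0.4085 -0.1185 -0.9135] circ [ 0.4118 -0.1152  0.0899] zmax -0.8982
```

View pics/s1.png

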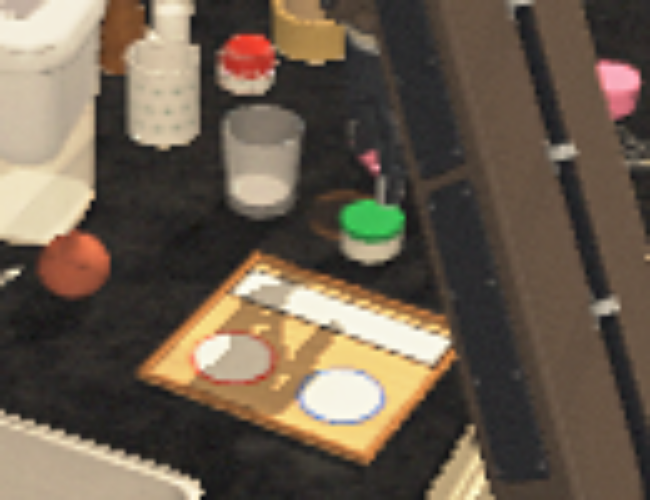

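The side crop shows the green lid at crop (372,220), matching the top view to about 2 mm. One finger is above and behind it and the tray is clear. Descending.

>>> {"name": "jog_arm", "arguments": {"motion": [{"turn":[0,0,0],"translation":[-1,0,30],"grip":1},{"turn":[0,0,0],"translation":[0,0,25],"grip":1},{"turn":[0,0,0],"translation":[0,0,16.5],"grip":1},{"turn":[0,0,0],"translation":[0,0,0],"grip":1},{"turn":[0,0,0],"translation":[0,0,0],"grip":0.5},{"turn":[0,0,0],"translation":[0,0,0],"grip":0.5},{"turn":[0,0,0],"translation":[0,0,0],"grip":0.5},{"turn":[0,0,0],"translation":[0,0,0],"grip":0.5},{"turn":[0,0,0],"translation":[0,0,0],"grip":0.5}]}}

```text
time: 6.9
tcp_pos: [0.538, -0.391, 0.07]
ee_rot: [0.001, 0.94, 0.342, 0.001]
force: [0.4, 0.4, 6.9]
width: 0.0609
gripper_force: 43.7
```

```bash
python3 plan.py -50 .538 -.390 .2  .471 -.158 .2 .471 -.158 .078; python3 - <<'E'
from h import *
p,d,X=look("side")
hv=cv2.cvtColor(p,cv2.COLOR_RGB2HSV)
inb=(d>0)&(X[...,0]>.40)&(X[...,0]<.66)&(X[...,1]>-.33)&(X[...,1]<-.07)&(X[...,2]<.03)&(X[...,2]>-.02)
m=((hv[...,1]<70)&(hv[...,2]>95)&inb).astype(np.uint8)
N,L,S,_=cv2.connectedComponentsWithStats(m)
for i in range(1,N):
    if S[i,4]>30:
        Q=X[L==i]; print('white',S[i],Q.mean(0).round(4),'rect',np.round(np.hstack([np.array(x).ravel() for x in cv2.minAreaRect(Q[:,:2].astype(np.float32))]),4))
E
```

```text
t 6.9 tcp [ 0.538 -0.391  0.07 ] w 0.0609 gf 43.7 F [0.4 0.4 6.9]
turn [ 0.1 -0.   0. ] rows 1 each [ 0.11 -0.02  0.01]
shift [   0.7   -0.8 -130. ] rows 3 each [  0.2  -0.3 -43.3]
shift [  97.8 -220.8    0. ] rows 5 each [ 19.6 -44.2   0. ]
shift [  0.   0. 122.] rows 3 each [ 0.   0.  40.7]
white [266 184  43  19 255] [ 0.515  -0.2669  0.0059] rect [ 5.18100e-01 -2.67700e-01  6.31000e-02  2.20200e-01  8.67582e+01]
white [259 197  15   9 109] [ 0.5804 -0.1637  0.0066] rect [ 0.5809 -0.1631  0.0628  0.0734 45.4596]
white [279 204  18  11 152] [ 0.4699 -0.1571  0.0064] rect [ 0.4695 -0.1563  0.0784  0.08   20.3054]
```

>>> {"name": "jog_arm", "arguments": {"motion": [{"turn":[0,0,0],"translation":[0,0,-30],"grip":0.5},{"turn":[0,0,0],"translation":[0,0,-40],"grip":0.5},{"turn":[0,0,0],"translation":[0,0,-30],"grip":0.5},{"turn":[0,0,0],"translation":[20,-44,0],"grip":0.5},{"turn":[0,0,0],"translation":[20,-44,0],"grip":0.5},{"turn":[0,0,0],"translation":[20,-44,0],"grip":0.5},{"turn":[0,0,0],"translation":[20,-44,0],"grip":0.5},{"turn":[0,0,0],"translation":[18,-45,0],"grip":0.5},{"turn":[0,0,0],"translation":[0,0,40],"grip":0.5},{"turn":[0,0,0],"translation":[0,0,30],"grip":0.5},{"turn":[0,0,0],"translation":[0,0,0],"grip":0.5},{"turn":[0,0,0],"translation":[0,0,0],"grip":0.5}]}}

```text
time: 8.45
tcp_pos: [0.4709, -0.1587, 0.0995]
ee_rot: [0.0, 0.94, 0.342, 0.0]
force: [-0.7, -1.0, -2.3]
width: 0.0613
gripper_force: 44.8
```

```bash
python3 plan.py -50 .470 -.157 .076; python3 - <<'E'
from h import *
for n in("top","side"):
    p,d,X=look(n); lids(n,p,d,X,(.4,.7,-.65,0.)) 
E
```

```text
t 8.45 tcp [ 0.4709 -0.1587  0.0995] w 0.0613 gf 44.8 F [-0.7 -1.  -2.3]
turn [ 0. -0.  0.] rows 1 each [ 0.04 -0.03  0.01]
shift [ 0.4 -1.9 23.5] rows 1 each [ 0.4 -1.9 23.5]
top yellow 91 px [312.5 233.5] mean [ 0.4464 -0.4046  0.0281] circ [ 0.4465 -0.406   0.02  ] zmax 0.0355
side green 49 px [285.5 199.5] mean [ 0.4797 -0.1463  0.0653] circ [ 0.4769 -0.1502  0.0309] zmax 0.0947
side orange 26 px [301.5 318. ] mean [ 0.4075 -0.3182 -0.9122] circ [ 0.4094 -0.3168  0.0308] zmax -0.8984
side orange 70 px [288.5 344. ] mean [ 0.4075 -0.1211 -0.9158] circ [ 0.4049 -0.1136  0.0873] zmax -0.8962
```

>>> {"name": "jog_arm", "arguments": {"motion": [{"turn":[0,0,0],"translation":[0.4,-1.9,14],"grip":0.5},{"turn":[0,0,0],"translation":[0,0,6],"grip":0.5},{"turn":[0,0,0],"translation":[0,0,3.5],"grip":0.5},{"turn":[0,0,0],"translation":[0,0,1],"grip":0.5},{"turn":[0,0,0],"translation":[0,0,0],"grip":0.5}]}}

```text
time: 9.18
tcp_pos: [0.4694, -0.1566, 0.075]
ee_rot: [0.0, 0.94, 0.342, 0.0]
force: [-4.4, 1.7, 16.7]
width: 0.0611
gripper_force: 46.9
```

>>> {"name": "jog_arm", "arguments": {"motion": [{"turn":[0,0,0],"translation":[0,0,0],"grip":0.9},{"turn":[0,0,0],"translation":[0,0,0],"grip":0.9},{"turn":[0,0,0],"translation":[0,0,0],"grip":0.9},{"turn":[0,0,0],"translation":[0,0,-20],"grip":1},{"turn":[0,0,0],"translation":[0,0,-50],"grip":1},{"turn":[0,0,0],"translation":[0,0,-55],"grip":1},{"turn":[0,0,10],"translation":[0,0,0],"grip":1},{"turn":[0,0,10],"translation":[0,0,0],"grip":1},{"turn":[0,0,10],"translation":[0,0,0],"grip":1},{"turn":[0,0,10],"translation":[0,0,0],"grip":1}]}}

```text
time: 10.42
tcp_pos: [0.4696, -0.1567, 0.199]
ee_rot: [-0.0, 1.0, -0.003, -0.0]
force: [-0.0, 0.0, 0.0]
width: 0.0852
gripper_force: 0.0
```

>>> {"name": "jog_arm", "arguments": {"motion": [{"turn":[0,0,0],"translation":[0.8,-53,0],"grip":1},{"turn":[0,0,0],"translation":[0.8,-53,0],"grip":1},{"turn":[0,0,0],"translation":[0.8,-53,0],"grip":1},{"turn":[0,0,0],"translation":[0.8,-53,0],"grip":1},{"turn":[0,0,0],"translation":[0.8,-53,0],"grip":1},{"turn":[0,0,0],"translation":[0.8,-53,0],"grip":1},{"turn":[0,0,0],"translation":[0.8,-53,0],"grip":1},{"turn":[0,0,0],"translation":[0,-53,0],"grip":1},{"turn":[0,0,0],"translation":[0,0,30],"grip":1},{"turn":[0,0,0],"translation":[0,0,30],"grip":1},{"turn":[0,0,0],"translation":[0,0,0],"grip":1}]}}

```text
time: 11.8
tcp_pos: [0.4744, 0.2671, 0.1375]
ee_rot: [0.001, 1.0, 0.0, -0.002]
force: [-0.2, -0.4, 0.1]
width: 0.0851
gripper_force: 0.0
```

```bash
python3 plan.py -90 .475 .267 .074; python3 - <<'E'
from h import *
for n in("top","side"):
    p,d,X=look(n); lids(n,p,d,X,(.4,.7,-.65,.5)) 
    if n=="side": cv2.imwrite("pics/s2.png",cv2.resize(p[150:350,180:350,::-1],None,fx=3,fy=3))
E
```

```text
t 11.8 tcp [0.4744 0.2671 0.1375] w 0.0851 gf 0.0 F [-0.2 -0.4  0.1]
turn [0.1 0.2 0. ] rows 1 each [0.08 0.2  0.03]
shift [ 0.6  0.1 63.5] rows 2 each [ 0.3  0.  31.8]
top green 201 px [245. 227.] mean [ 0.4693 -0.155   0.0409] circ [ 0.4694 -0.1549  0.0295] zmax 0.0484
top blue 68 px [133.5 229. ] mean [0.4609 0.265  0.0309] circ [0.4662 0.2643 0.0219] zmax 0.1527
top yellow 92 px [312.5 233.5] mean [ 0.4465 -0.4048  0.0276] circ [ 0.4467 -0.4053  0.0195] zmax 0.0352
side green 98 px [288.5 204. ] mean [ 0.4667 -0.1505  0.0413] circ [ 0.4646 -0.1523  0.0358] zmax 0.0514
side blue 110 px [244.  266.5] mean [0.4682 0.2693 0.0317] circ [0.47   0.2679 0.0298] zmax 0.0942
side orange 233 px [235. 291.] mean [0.4392 0.4038 0.0492] circ [0.4424 0.3976 0.0319] zmax 0.0655
side orange 25 px [301.5 318. ] mean [ 0.408  -0.3187 -0.9152] circ [ 0.406  -0.3089  0.0313] zmax -0.8985
side orange 69 px [288.5 344.5] mean [ 0.4084 -0.1134 -0.9127] circ [ 0.4039 -0.1114  0.0875] zmax -0.8934
side orange 49 px [272. 377.] mean [ 0.4087  0.1029 -0.9117] circ [0.4085 0.1066 0.0455] zmax -0.8972
```

View pics/s2.png

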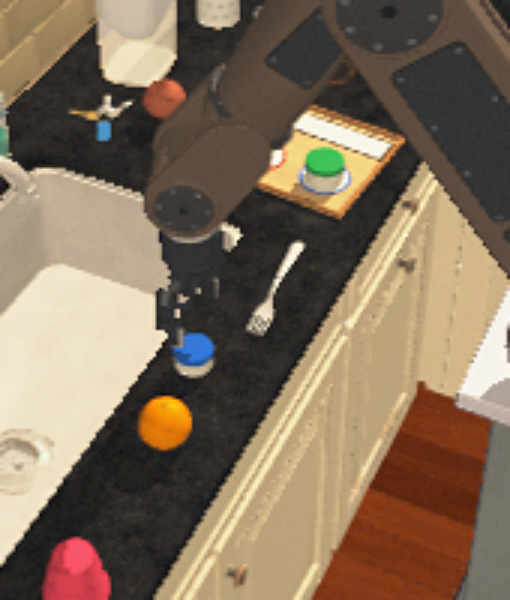

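The side crop shows the green pot standing inside the blue ring at (325,175). The gripper is above the blue pot (194,352), with the orange at (165,422) and the fork at (275,287).

>>> {"name": "jog_arm", "arguments": {"motion": [{"turn":[0,0,0],"translation":[-2,0,30],"grip":1},{"turn":[0,0,0],"translation":[0,0,22],"grip":1},{"turn":[0,0,0],"translation":[0,0,11],"grip":1},{"turn":[0,0,0],"translation":[0,0,0],"grip":1},{"turn":[0,0,0],"translation":[0,0,0],"grip":0.4},{"turn":[0,0,0],"translation":[0,0,0],"grip":0.4},{"turn":[0,0,0],"translation":[0,0,0],"grip":0.4},{"turn":[0,0,0],"translation":[0,0,0],"grip":0.4},{"turn":[0,0,0],"translation":[0,0,0],"grip":0.4}]}}

```text
time: 13.02
tcp_pos: [0.4734, 0.2674, 0.0772]
ee_rot: [-0.0, 1.0, 0.0, 0.001]
force: [-2.1, -0.9, 7.1]
width: 0.0509
gripper_force: 40.6
```

```bash
python3 plan.py -90 .475 .267 .18 .469 -.156 .18 .469 -.156 .115
```

```text
t 13.03 tcp [0.4734 0.2674 0.0772] w 0.0509 gf 40.6 F [-2.1 -0.9  7.1]
turn [-0.  -0.1  0. ] rows 1 each [-0.03 -0.08  0.02]
shift [   1.6    0.4 -102.8] rows 2 each [  0.8   0.2 -51.4]
shift [ -6. 423.   0.] rows 8 each [-0.8 52.9  0. ]
shift [ 0.  0. 65.] rows 2 each [ 0.   0.  32.5]
```

>>> {"name": "jog_arm", "arguments": {"motion": [{"turn":[0,0,0],"translation":[0,0,-50],"grip":0.4},{"turn":[0,0,0],"translation":[0,0,-53],"grip":0.4},{"turn":[0,0,0],"translation":[-0.5,53,0],"grip":0.4},{"turn":[0,0,0],"translation":[-0.5,53,0],"grip":0.4},{"turn":[0,0,0],"translation":[-0.5,53,0],"grip":0.4},{"turn":[0,0,0],"translation":[-0.5,53,0],"grip":0.4},{"turn":[0,0,0],"translation":[-0.5,53,0],"grip":0.4},{"turn":[0,0,0],"translation":[-0.5,53,0],"grip":0.4},{"turn":[0,0,0],"translation":[-0.5,53,0],"grip":0.4},{"turn":[0,0,0],"translation":[-0.5,52.4,0],"grip":0.4},{"turn":[0,0,0],"translation":[0,0,0],"grip":0.4},{"turn":[0,0,0],"translation":[0,0,0],"grip":0.4}]}}

```text
time: 14.52
tcp_pos: [0.4689, -0.1559, 0.1792]
ee_rot: [-0.0, 1.0, -0.0, -0.0]
force: [-0.9, -0.2, -0.6]
width: 0.0508
gripper_force: 43.0
```

```bash
python3 plan.py -90 .469 -.156 .135; python3 - <<'E'
from h import *
for n in("top","side"):
    p,d,X=look(n); lids(n,p,d,X,(.4,.7,-.65,.5)) 
    if n=="side": cv2.imwrite("pics/s3.png",cv2.resize(p[130:250,210:370,::-1],None,fx=4.5,fy=4.5))
E
```

```text
t 14.53 tcp [ 0.4689 -0.1559  0.1792] w 0.0508 gf 43.0 F [-0.9 -0.2 -0.6]
turn [-0.  0. -0.] rows 1 each [-0.02  0.01 -0.03]
shift [ 0.1  0.1 44.2] rows 1 each [ 0.1  0.1 44.2]
top yellow 92 px [312.5 233.5] mean [ 0.4464 -0.4049  0.0273] circ [ 0.4465 -0.4057  0.0202] zmax 0.0352
top orange 37 px [ 95.5 229.5] mean [0.4572 0.4053 0.0539] circ [0.4549 0.4014 0.0223] zmax 0.0619
side green 98 px [288.5 204. ] mean [ 0.4673 -0.1514  0.0414] circ [ 0.4677 -0.1558  0.0348] zmax 0.0489
side blue 35 px [293. 188.] mean [ 0.4527 -0.1545  0.1352] circ [ 0.456  -0.1526  0.0256] zmax 0.1665
side orange 241 px [235. 291.] mean [0.4393 0.4034 0.0505] circ [0.4426 0.396  0.0328] zmax 0.0674
side orange 29 px [301.5 318. ] mean [ 0.4085 -0.3073 -0.9158] circ [ 0.4124 -0.3091  0.0358] zmax -0.8945
side orange 62 px [289.5 342. ] mean [ 0.4092 -0.1241 -0.9143] circ [ 0.4092 -0.1305  0.0744] zmax -0.9026
side orange 44 px [272.5 376.5] mean [ 0.4075  0.1082 -0.9117] circ [0.4075 0.1026 0.0411] zmax -0.8951
```

View pics/s3.png

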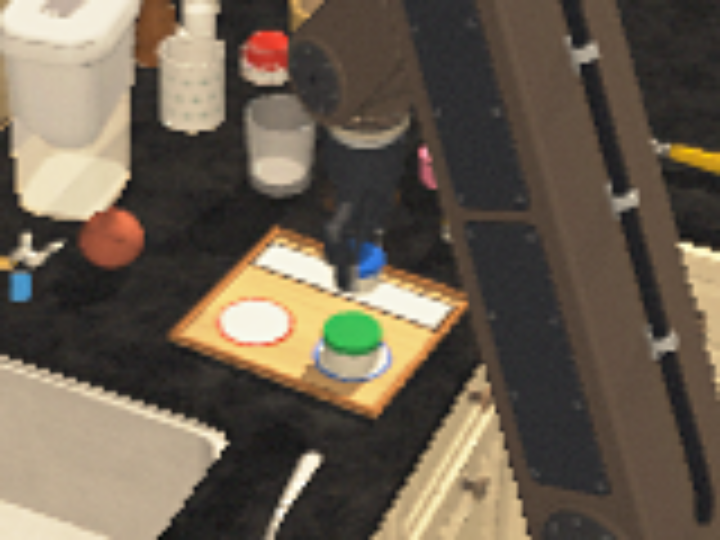

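The blue pot is held at crop (365,265), above the green lid (352,333). Lowering it.

>>> {"name": "jog_arm", "arguments": {"motion": [{"turn":[0,0,0],"translation":[0,0,25],"grip":0.4},{"turn":[0,0,0],"translation":[0,0,20],"grip":0.4},{"turn":[0,0,0],"translation":[0,0,8],"grip":0.4},{"turn":[0,0,0],"translation":[0,0,4],"grip":0.4},{"turn":[0,0,0],"translation":[0,0,2],"grip":0.4},{"turn":[0,0,0],"translation":[0,0,1],"grip":0.4},{"turn":[0,0,0],"translation":[0,0,0],"grip":0.4}]}}

```text
time: 15.5
tcp_pos: [0.4693, -0.1562, 0.1194]
ee_rot: [0.0, 1.0, 0.0, 0.0]
force: [-0.0, 0.3, -1.3]
width: 0.0506
gripper_force: 43.0
```

>>> {"name": "jog_arm", "arguments": {"motion": [{"turn":[0,0,0],"translation":[0,0,1],"grip":0.4},{"turn":[0,0,0],"translation":[0,0,0.7],"grip":0.4},{"turn":[0,0,0],"translation":[0,0,0],"grip":0.4}]}}

```text
time: 15.88
tcp_pos: [0.4693, -0.1562, 0.1182]
ee_rot: [0.0, 1.0, 0.0, 0.0]
force: [-2.6, 1.3, 10.7]
width: 0.0512
gripper_force: 44.4
```

>>> {"name": "jog_arm", "arguments": {"motion": [{"turn":[0,0,0],"translation":[0,0,0],"grip":0.8},{"turn":[0,0,0],"translation":[0,0,0],"grip":0.8},{"turn":[0,0,0],"translation":[0,0,0],"grip":0.8},{"turn":[0,0,0],"translation":[0,0,-25],"grip":0.9},{"turn":[0,0,0],"translation":[0,0,-50],"grip":0.9},{"turn":[0,0,0],"translation":[-4.7,49.6,0],"grip":0.9},{"turn":[0,0,0],"translation":[-4.7,49.6,0],"grip":0.9},{"turn":[0,0,0],"translation":[-4.7,49.6,0],"grip":0.9},{"turn":[0,0,0],"translation":[-4.7,49.6,0],"grip":0.9},{"turn":[0,0,0],"translation":[-4.7,49.6,0],"grip":0.9},{"turn":[0,0,0],"translation":[0,0,40],"grip":0.9},{"turn":[0,0,0],"translation":[0,0,0],"grip":0.9}]}}

```text
time: 17.38
tcp_pos: [0.4448, -0.4036, 0.1501]
ee_rot: [-0.002, 1.0, -0.0, -0.002]
force: [0.3, -0.2, 1.2]
width: 0.077
gripper_force: 0.0
```

```bash
python3 plan.py -90 .4455 -.405 .076; python3 - <<'E'
from h import *
for n in("top","side"):
    p,d,X=look(n); lids(n,p,d,X,(.4,.7,-.65,.5)) 
E
```

```text
t 17.38 tcp [ 0.4448 -0.4036  0.1501] w 0.077 gf 0.0 F [ 0.3 -0.2  1.2]
turn [-0.2  0.2 -0. ] rows 1 each [-0.24  0.2  -0.03]
shift [ 0.7  1.4 74.1] rows 2 each [ 0.4  0.7 37. ]
top orange 218 px [ 99.5 232.5] mean [0.4463 0.3882 0.0527] circ [0.446  0.3909 0.0297] zmax 0.0657
side green 36 px [288.5 205.5] mean [ 0.461  -0.1361  0.0415] circ [ 0.4632 -0.1473  0.0301] zmax 0.0496
side blue 65 px [289.5 199. ] mean [ 0.466  -0.1523  0.072 ] circ [ 0.4645 -0.1546  0.0276] zmax 0.0802
side orange 237 px [235.  291.5] mean [0.4407 0.4062 0.0494] circ [0.4435 0.3989 0.0313] zmax 0.0656
side orange 40 px [301. 321.] mean [ 0.4068 -0.2927 -0.9144] circ [ 0.4103 -0.2892  0.0607] zmax -0.8977
side orange 66 px [290.  342.5] mean [ 0.4072 -0.1268 -0.9128] circ [ 0.4067 -0.1245  0.0794] zmax -0.8923
side orange 49 px [272. 376.] mean [ 0.4083  0.1047 -0.9149] circ [0.4018 0.1026 0.0415] zmax -0.8979
```

>>> {"name": "jog_arm", "arguments": {"motion": [{"turn":[0,0,0],"translation":[0.5,0.7,35],"grip":0.9},{"turn":[0,0,0],"translation":[0,0,25],"grip":0.9},{"turn":[0,0,0],"translation":[0,0,14],"grip":0.9},{"turn":[0,0,0],"translation":[0,0,0],"grip":0.9},{"turn":[0,0,0],"translation":[0,0,0],"grip":0.3},{"turn":[0,0,0],"translation":[0,0,0],"grip":0.3},{"turn":[0,0,0],"translation":[0,0,0],"grip":0.3},{"turn":[0,0,0],"translation":[0,0,0],"grip":0.3},{"turn":[0,0,0],"translation":[0,0,0],"grip":0.3},{"turn":[0,0,0],"translation":[0,0,0],"grip":0.3}]}}

```text
time: 18.73
tcp_pos: [0.4466, -0.4051, 0.0797]
ee_rot: [0.001, 1.0, 0.0, 0.001]
force: [-0.6, 1.7, 6.8]
width: 0.0408
gripper_force: 39.8
```

```bash
python3 plan.py -90 .445 -.405 .2 .469 -.156 .2 .469 -.156 .16
```

```text
t 18.73 tcp [ 0.4466 -0.4051  0.0797] w 0.0408 gf 39.8 F [-0.6  1.7  6.8]
turn [ 0.1 -0.1  0. ] rows 1 each [ 0.06 -0.07  0.01]
shift [-1.600e+00 -1.000e-01 -1.203e+02] rows 3 each [ -0.5  -0.  -40.1]
shift [  24. -249.    0.] rows 5 each [  4.8 -49.8   0. ]
shift [ 0.  0. 40.] rows 1 each [ 0.  0. 40.]
```

>>> {"name": "jog_arm", "arguments": {"motion": [{"turn":[0,0,0],"translation":[0,0,-40],"grip":0.3},{"turn":[0,0,0],"translation":[0,0,-50],"grip":0.3},{"turn":[0,0,0],"translation":[0,0,-30],"grip":0.3},{"turn":[0,0,0],"translation":[4.5,-49.8,0],"grip":0.3},{"turn":[0,0,0],"translation":[4.5,-49.8,0],"grip":0.3},{"turn":[0,0,0],"translation":[4.5,-49.8,0],"grip":0.3},{"turn":[0,0,0],"translation":[4.5,-49.8,0],"grip":0.3},{"turn":[0,0,0],"translation":[4.5,-49.8,0],"grip":0.3},{"turn":[0,0,0],"translation":[0,0,20],"grip":0.3},{"turn":[0,0,0],"translation":[0,0,15],"grip":0.3},{"turn":[0,0,0],"translation":[0,0,0],"grip":0.3},{"turn":[0,0,0],"translation":[0,0,0],"grip":0.3}]}}

```text
time: 20.23
tcp_pos: [0.4688, -0.1564, 0.1637]
ee_rot: [0.0, 1.0, -0.0, 0.0]
force: [-0.0, 0.3, -1.4]
width: 0.0403
gripper_force: 41.1
```

```bash
python3 plan.py -90 .469 -.156 .153; python3 - <<'E'
from h import *
for n in("side",):
    p,d,X=look(n); lids(n,p,d,X,(.4,.7,-.65,0)) 
E
```

```text
t 20.23 tcp [ 0.4688 -0.1564  0.1637] w 0.0403 gf 41.1 F [-0.   0.3 -1.4]
turn [ 0. -0. -0.] rows 1 each [ 0.   -0.01 -0.04]
shift [ 0.2 -0.4 10.7] rows 1 each [ 0.2 -0.4 10.7]
side green 35 px [288.5 205.5] mean [ 0.4625 -0.1362  0.0411] circ [ 0.4648 -0.1489  0.0304] zmax 0.0476
side blue 45 px [289.5 199. ] mean [ 0.4616 -0.1456  0.0723] circ [ 0.4606 -0.1491  0.0247] zmax 0.0829
side orange 30 px [302. 318.] mean [ 0.4084 -0.3135 -0.9158] circ [ 0.4076 -0.314   0.0376] zmax -0.9031
side orange 57 px [290. 342.] mean [ 0.4084 -0.1328 -0.9125] circ [ 0.4127 -0.1308  0.0692] zmax -0.8996
```

>>> {"name": "jog_arm", "arguments": {"motion": [{"turn":[0,0,0],"translation":[0,0,6],"grip":0.3},{"turn":[0,0,0],"translation":[0,0,3],"grip":0.3},{"turn":[0,0,0],"translation":[0,0,1],"grip":0.3},{"turn":[0,0,0],"translation":[0,0,0.7],"grip":0.3},{"turn":[0,0,0],"translation":[0,0,0],"grip":0.3},{"turn":[0,0,0],"translation":[0,0,0],"grip":0.3}]}}

```text
time: 21.02
tcp_pos: [0.4688, -0.1558, 0.1527]
ee_rot: [-0.0, 1.0, 0.0, 0.0]
force: [0.8, 0.7, -0.9]
width: 0.0407
gripper_force: 41.3
```

>>> {"name": "jog_arm", "arguments": {"motion": [{"turn":[0,0,0],"translation":[0,0,0.8],"grip":0.3},{"turn":[0,0,0],"translation":[0,0,0],"grip":0.3}]}}

```text
time: 21.28
tcp_pos: [0.4688, -0.1558, 0.1526]
ee_rot: [0.0, 1.0, 0.0, 0.0]
force: [-3.5, 1.4, 10.0]
width: 0.0401
gripper_force: 42.4
```

>>> {"name": "jog_arm", "arguments": {"motion": [{"turn":[0,0,0],"translation":[0,0,0],"grip":0.75},{"turn":[0,0,0],"translation":[0,0,0],"grip":0.75},{"turn":[0,0,0],"translation":[0,0,0],"grip":0.75},{"turn":[0,0,0],"translation":[0,0,-25],"grip":1},{"turn":[0,0,0],"translation":[0,0,-40],"grip":1},{"turn":[0,0,0],"translation":[0,-55,0],"grip":1},{"turn":[0,0,0],"translation":[0,-55,0],"grip":1},{"turn":[0,0,0],"translation":[0,-55,0],"grip":1},{"turn":[0,0,0],"translation":[0,-55,0],"grip":1},{"turn":[0,0,0],"translation":[0,-55,0],"grip":1},{"turn":[0,0,0],"translation":[0,0,0],"grip":1}]}}

```text
time: 22.65
tcp_pos: [0.4683, 0.1221, 0.2168]
ee_rot: [-0.0, 1.0, 0.002, 0.0]
force: [0.0, -1.0, 0.8]
width: 0.0855
gripper_force: 0.0
```

```bash
python3 - <<'E'
from h import *
from scipy.optimize import least_squares
Q=[];im=[]
for n in("top","side"):
    p,d,X=look(n); lids(n,p,d,X,(.4,.7,-.65,0))
    hv=cv2.cvtColor(p,cv2.COLOR_RGB2HSV); m=(cv2.inRange(hv,(5,150,60),(22,255,255))>0)&(d>0)&(np.hypot(X[...,0]-.445,X[...,1]-.394)<.045)&(X[...,2]>.008)
    P=X[m]; Q.append(P)
    f=lambda v,P=P:np.linalg.norm((P-np.r_[v[:2],v[2]]),axis=1)-v[3]
    print(n,len(P),least_squares(f,[.445,.394,.031,.032],loss='soft_l1',f_scale=.002).x.round(4), least_squares(lambda v:np.linalg.norm(P-np.r_[v,.0315],axis=1)-.0318,[.445,.394]).x.round(4))
    v,u=np.argwhere(m).mean(0).astype(int); im.append(cv2.resize(p[v-22:v+22,u-22:u+22,::-1],(390,390),interpolation=cv2.INTER_CUBIC))
P=np.vstack(Q)
for T in range(0,90,15): # residual vs azimuth: does width vary
    c=np.array([.4455,.394]); a=np.degrees(np.arctan2(P[:,1]-c[1],P[:,0]-c[0])); s=(abs((a-T+45)%90-45)<8)&(abs(P[:,2]-.031)<.018)
    print(T,s.sum(),np.round(np.median(np.hypot(*(P[s,:2]-c).T)),4))
cv2.imwrite("pics/o.png",np.hstack(im))
E
```

```text
top blue 25 px [246. 228.] mean [ 0.4539 -0.1643  0.0725] circ [ 0.4652 -0.1591  0.0234] zmax 0.0779
top yellow 95 px [245. 225.] mean [ 0.4697 -0.1559  0.1001] circ [ 0.4693 -0.1551  0.0206] zmax 0.1062
top 232 [0.4472 0.3926 0.029  0.0323] [0.4474 0.3928]
side green 35 px [288.5 205.5] mean [ 0.462  -0.1364  0.04  ] circ [ 0.4689 -0.1455  0.0319] zmax 0.0513
side blue 25 px [289.5 200. ] mean [ 0.4578 -0.1412  0.0732] circ [ 0.4609 -0.1468  0.0239] zmax 0.0806
side yellow 42 px [289.5 193. ] mean [ 0.4668 -0.1541  0.1011] circ [ 0.4677 -0.1536  0.023 ] zmax 0.1143
side orange 40 px [300.5 321.5] mean [ 0.4057 -0.2882 -0.9123] circ [ 0.405  -0.2831  0.0588] zmax -0.8977
side orange 66 px [289.5 343. ] mean [ 0.4075 -0.1235 -0.9108] circ [ 0.4033 -0.1234  0.0813] zmax -0.8928
side 242 [0.445  0.3942 0.0318 0.0311] [0.4455 0.3936]
0 36 0.0302
15 31 0.0299
30 37 0.03
45 37 0.0294
60 38 0.03
75 39 0.0287
```

View pics/o.png

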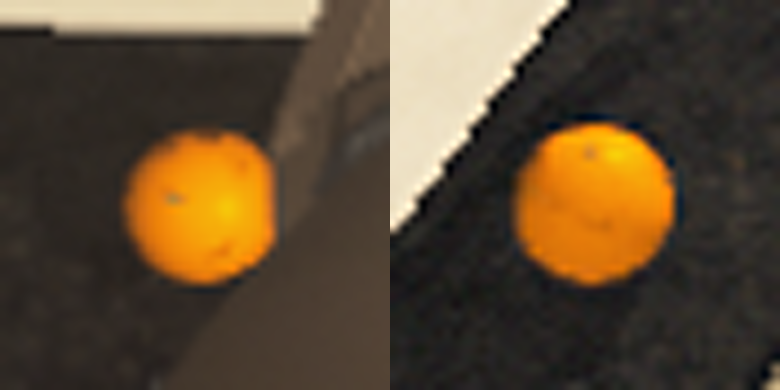

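The crop shows the orange as a uniform sphere with a stem dot, no flats visible. The tower is stacked: the yellow lid is at (.469,-.155), height .101. I'll grip the orange along world y.

>>> {"name": "jog_arm", "arguments": {"motion": [{"turn":[0,0,0],"translation":[-4.4,-54.3,0],"grip":1},{"turn":[0,0,0],"translation":[-4.4,-54.3,0],"grip":1},{"turn":[0,0,0],"translation":[-4.4,-54.3,0],"grip":1},{"turn":[0,0,0],"translation":[-4.4,-54.3,0],"grip":1},{"turn":[0,0,0],"translation":[-4.4,-54.3,0],"grip":1},{"turn":[0,0,0],"translation":[0,0,30],"grip":1},{"turn":[0,0,0],"translation":[0,0,30],"grip":1},{"turn":[0,0,0],"translation":[0,0,0],"grip":1},{"turn":[0,0,0],"translation":[0,0,0],"grip":1}]}}

```text
time: 23.88
tcp_pos: [0.4475, 0.39, 0.1578]
ee_rot: [-0.0, 1.0, -0.001, 0.0]
force: [0.4, 0.2, 0.2]
width: 0.0856
gripper_force: 0.0
```

```bash
python3 plan.py -90 .4465 .3935 .080
```

```text
t 23.88 tcp [0.4475 0.39   0.1578] w 0.0856 gf 0.0 F [0.4 0.2 0.2]
turn [-0.  -0.  -0.1] rows 1 each [-0.03 -0.04 -0.07]
shift [-1.  -3.5 77.8] rows 2 each [-0.5 -1.7 38.9]
```

>>> {"name": "jog_arm", "arguments": {"motion": [{"turn":[0,0,0],"translation":[-1,-3.5,30],"grip":1},{"turn":[0,0,0],"translation":[0,0,28],"grip":1},{"turn":[0,0,0],"translation":[0,0,20],"grip":1},{"turn":[0,0,0],"translation":[0,0,0],"grip":1},{"turn":[0,0,0],"translation":[0,0,0],"grip":0.5},{"turn":[0,0,0],"translation":[0,0,0],"grip":0.5},{"turn":[0,0,0],"translation":[0,0,0],"grip":0.5},{"turn":[0,0,0],"translation":[0,0,0],"grip":0.5},{"turn":[0,0,0],"translation":[0,0,0],"grip":0.5},{"turn":[0,0,0],"translation":[0,0,-15],"grip":0.5},{"turn":[0,0,0],"translation":[0,0,-30],"grip":0.5},{"turn":[0,0,0],"translation":[0,0,0],"grip":0.5}]}}

```text
time: 25.38
tcp_pos: [0.4463, 0.3947, 0.127]
ee_rot: [-0.001, 1.0, 0.0, 0.002]
force: [0.6, -0.0, -1.1]
width: 0.0632
gripper_force: 42.6
```

```bash
python3 plan.py -90 .4465 .3935 .22 .581 -.164 .22 .581 -.164 .115;  python3 - <<'E'
from h import *
for n in("top","side"):
    p,d,X=look(n); lids(n,p,d,X,(.4,.7,.2,.5))
    if n=="side": cv2.imwrite("pics/s4.png",cv2.resize(p[150:350,180:350,::-1],None,fx=3,fy=3))
E
```

```text
t 25.38 tcp [0.4463 0.3947 0.127 ] w 0.0632 gf 42.6 F [ 0.6 -0.  -1.1]
turn [-0.2 -0.2  0. ] rows 1 each [-0.16 -0.22  0.02]
shift [  0.2   1.2 -93. ] rows 2 each [  0.1   0.6 -46.5]
shift [134.5 557.5   0. ] rows 10 each [13.4 55.8  0. ]
shift [  0.   0. 105.] rows 2 each [ 0.   0.  52.5]
top orange 66 px [ 96. 237.] mean [0.4242 0.3861 0.0922] circ [0.4269 0.3876 0.0217] zmax 0.1563
side orange 129 px [238.  283.5] mean [0.4244 0.4041 0.0903] circ [0.4298 0.4012 0.026 ] zmax 0.1354
```

View pics/s4.png

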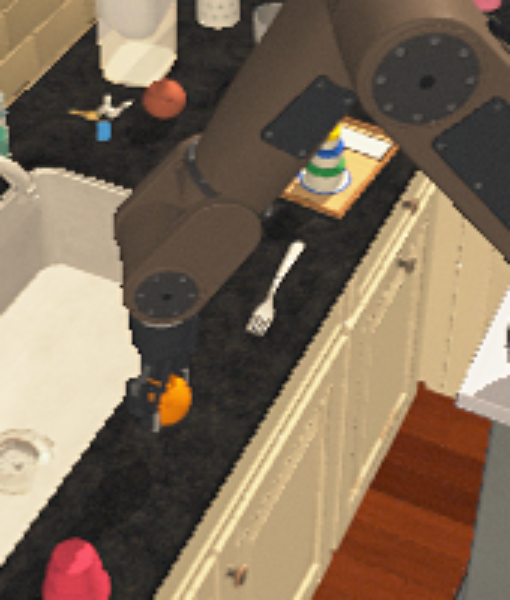

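The orange is firmly held at crop (172,400), and the tower is visible on the tray at (325,165). Carrying it over.

>>> {"name": "jog_arm", "arguments": {"motion": [{"turn":[0,0,0],"translation":[0,0,-46.5],"grip":0.5},{"turn":[0,0,0],"translation":[0,0,-46.5],"grip":0.5},{"turn":[0,0,0],"translation":[13.5,55.8,0],"grip":0.5},{"turn":[0,0,0],"translation":[13.5,55.8,0],"grip":0.5},{"turn":[0,0,0],"translation":[13.5,55.8,0],"grip":0.5},{"turn":[0,0,0],"translation":[13.5,55.8,0],"grip":0.5},{"turn":[0,0,0],"translation":[13.5,55.8,0],"grip":0.5},{"turn":[0,0,0],"translation":[13.5,55.8,0],"grip":0.5},{"turn":[0,0,0],"translation":[13.5,55.8,0],"grip":0.5},{"turn":[0,0,0],"translation":[13.5,55.8,0],"grip":0.5},{"turn":[0,0,0],"translation":[13.5,55.8,0],"grip":0.5},{"turn":[0,0,0],"translation":[13.5,55.8,0],"grip":0.5}]}}

```text
time: 26.98
tcp_pos: [0.5807, -0.1657, 0.2161]
ee_rot: [-0.0, 1.0, 0.0, -0.001]
force: [0.8, 0.5, -0.9]
width: 0.063
gripper_force: 43.3
```

>>> {"name": "jog_arm", "arguments": {"motion": [{"turn":[0,0,0],"translation":[0,0,40],"grip":0.5},{"turn":[0,0,0],"translation":[0,0,40],"grip":0.5},{"turn":[0,0,0],"translation":[0,0,20],"grip":0.5},{"turn":[0,0,0],"translation":[0,0,0],"grip":0.5},{"turn":[0,0,0],"translation":[0,0,0],"grip":0.5}]}}

```text
time: 27.6
tcp_pos: [0.5809, -0.1638, 0.1174]
ee_rot: [0.0, 1.0, 0.0, 0.0]
force: [-0.6, 0.1, -0.4]
width: 0.063
gripper_force: 43.3
```

```bash
python3 plan.py -90 .581 -.164 .087
```

```text
t 27.6 tcp [ 0.5809 -0.1638  0.1174] w 0.063 gf 43.3 F [-0.6  0.1 -0.4]
turn [ 0. -0.  0.] rows 1 each [ 0.   -0.02  0.02]
shift [ 0.1  0.2 30.4] rows 1 each [ 0.1  0.2 30.4]
```

>>> {"name": "jog_arm", "arguments": {"motion": [{"turn":[0,0,0],"translation":[0,0,20],"grip":0.5},{"turn":[0,0,0],"translation":[0,0,7],"grip":0.5},{"turn":[0,0,0],"translation":[0,0,2],"grip":0.5},{"turn":[0,0,0],"translation":[0,0,1],"grip":0.5},{"turn":[0,0,0],"translation":[0,0,0],"grip":0.5},{"turn":[0,0,0],"translation":[0,0,0],"grip":0.5}]}}

```text
time: 28.35
tcp_pos: [0.5809, -0.1639, 0.0873]
ee_rot: [0.0, 1.0, 0.0, 0.0]
force: [0.0, -0.4, -0.9]
width: 0.0631
gripper_force: 43.3
```

>>> {"name": "jog_arm", "arguments": {"motion": [{"turn":[0,0,0],"translation":[0,0,1],"grip":0.5},{"turn":[0,0,0],"translation":[0,0,0],"grip":0.5}]}}

```text
time: 28.6
tcp_pos: [0.5808, -0.1638, 0.086]
ee_rot: [-0.0, 1.0, 0.0, 0.0]
force: [-1.1, -0.3, 0.1]
width: 0.0633
gripper_force: 43.4
```

>>> {"name": "jog_arm", "arguments": {"motion": [{"turn":[0,0,0],"translation":[0,0,0.5],"grip":0.5},{"turn":[0,0,0],"translation":[0,0,0],"grip":0.5},{"turn":[0,0,0],"translation":[0,0,0],"grip":0.85},{"turn":[0,0,0],"translation":[0,0,0],"grip":1},{"turn":[0,0,0],"translation":[0,0,0],"grip":1},{"turn":[0,0,0],"translation":[0,0,0],"grip":1},{"turn":[0,0,0],"translation":[0,0,-30],"grip":1},{"turn":[0,0,0],"translation":[0,0,-50],"grip":1},{"turn":[0,0,0],"translation":[0,0,-55],"grip":1},{"turn":[0,0,0],"translation":[0,0,0],"grip":1}]}}

```text
time: 29.85
tcp_pos: [0.5818, -0.1642, 0.2245]
ee_rot: [0.001, 1.0, 0.0, 0.003]
force: [0.2, -0.2, -1.0]
width: 0.0853
gripper_force: 0.0
```

>>> {"name": "jog_arm", "arguments": {"motion": [{"turn":[0,0,-9.8],"translation":[0,0,0],"grip":0.6},{"turn":[0,0,-9.8],"translation":[0,0,0],"grip":0.6},{"turn":[0,0,-9.8],"translation":[0,0,0],"grip":0.6},{"turn":[0,0,-9.8],"translation":[0,0,0],"grip":0.6},{"turn":[0,0,-9.8],"translation":[0,0,0],"grip":0.6},{"turn":[0,0,-9.8],"translation":[0,0,0],"grip":0.6},{"turn":[0,0,-9.8],"translation":[0,0,0],"grip":0.6},{"turn":[0,0,-9.8],"translation":[0,0,0],"grip":0.6},{"turn":[0,0,-9.8],"translation":[0,0,0],"grip":0.6},{"turn":[0,0,-9.8],"translation":[0,0,0],"grip":0.6}]}}

```text
time: 31.1
tcp_pos: [0.5805, -0.1637, 0.2192]
ee_rot: [-0.001, 0.654, 0.757, -0.0]
force: [1.0, 0.4, -0.2]
width: 0.051
gripper_force: 0.0
```

```bash
cat >fk.py <<'E'
from h import *
def fork(n,box,zlo,zhi):
    p,d,X=look(n); hv=cv2.cvtColor(p,cv2.COLOR_RGB2HSV)
    m=(d>0)&(X[...,0]>box[0])&(X[...,0]<box[1])&(X[...,1]>box[2])&(X[...,1]<box[3])&(X[...,2]<zhi)&(X[...,2]>zlo)&(hv[...,2]>75)&(hv[...,1]<110)
    Q=X[m]; dat=Q[:,:2]; mu=dat.mean(0); w,V=np.linalg.eigh(np.cov((dat-mu).T)); a=V[:,1]*np.sign(V[1,1]); s=(dat-mu)@a; t=(dat-mu)@np.array([-a[1],a[0]])
    c=mu+a*(np.percentile(s,1)+np.percentile(s,99))/2
    print(n,len(Q),'axis',np.degrees(np.arctan2(a[1],a[0])).round(1),'len',np.ptp(s).round(3),'mid',c.round(4))
    for k in np.arange(-.1,.101,.02):
        i=abs(s-k-((c-mu)@a))<.01
        if i.sum()>2: print('  s',k.round(2),i.sum(),'t',np.round([t[i].min(),np.median(t[i]),t[i].max()],4),'z',np.percentile(Q[i,2],[20,50,80]).round(4))
E
python3 plan.py 7.85 .437 .089 .22 .437 .089 .12; python3 - <<'E'
from fk import *
fork("top",(.38,.49,-.05,.22),-.02,.04); fork("side",(.39,.49,-.05,.22),-.02,.04)
for n in("top","side"):
    p,d,X=look(n); lids(n,p,d,X,(.4,.7,-.6,0)) 
    cv2.imwrite(f"pics/{n}5.png",cv2.resize(p[110:270,140:370,::-1],None,fx=3.4,fy=3.4))
E
```

```text
t 31.1 tcp [ 0.5805 -0.1637  0.2192] w 0.051 gf 0.0 F [ 1.   0.4 -0.2]
turn [-0.1 -0.1  0.5] rows 1 each [-0.08 -0.05  0.48]
shift [ 269.9 -107.6   -0.8] rows 6 each [ 45.  -17.9  -0.1]
shift [  0.   0. 100.] rows 2 each [ 0.  0. 50.]
top 1 axis nan len nan mid [nan nan]
side 150 axis 96.2 len 0.214 mid [0.4355 0.0862]
  s -0.1 8 t [-0.0054  0.0016  0.0086] z [-0.0034  0.0017  0.0039]
  s -0.08 13 t [-0.0101  0.0006  0.0088] z [0.0013 0.0031 0.0067]
  s -0.06 13 t [-0.0096  0.0007  0.0091] z [0.0013 0.0063 0.0087]
  s -0.04 9 t [-0.0118  0.001   0.0086] z [0.0065 0.0125 0.014 ]
  s -0.02 12 t [-0.0092  0.0003  0.0087] z [0.0053 0.011  0.0158]
  s 0.0 7 t [-0.0066 -0.0055  0.0043] z [0.0032 0.0068 0.0145]
  s 0.02 9 t [-0.0079  0.0007  0.0063] z [0.0046 0.0129 0.018 ]
  s 0.04 21 t [-0.0149 -0.0003  0.0112] z [0.001  0.0038 0.0101]
  s 0.06 25 t [-0.0134  0.0017  0.0148] z [-0.0028  0.0029  0.0073]
  s 0.08 23 t [-0.0138  0.0001  0.0147] z [-0.0013  0.0008  0.0041]
  s 0.1 10 t [-0.0111  0.003   0.0111] z [0.0028 0.005  0.0076]
top yellow 47 px [246.5 225.5] mean [ 0.4665 -0.1633  0.1005] circ [ 0.4672 -0.1625  0.0187] zmax 0.107
side green 36 px [288.5 205.5] mean [ 0.4615 -0.1367  0.0402] circ [ 0.4651 -0.1483  0.0289] zmax 0.0473
side blue 27 px [289.5 200. ] mean [ 0.4602 -0.1409  0.0709] circ [ 0.4625 -0.1487  0.023 ] zmax 0.0825
side yellow 42 px [289.5 193. ] mean [ 0.4668 -0.1555  0.1009] circ [ 0.4687 -0.1563  0.0214] zmax 0.1101
side orange 144 px [267. 196.] mean [ 0.5718 -0.1469  0.0503] circ [ 0.5753 -0.1565  0.0307] zmax 0.0762
side orange 64 px [289.  344.5] mean [ 0.4088 -0.1149 -0.9139] circ [ 0.4045 -0.1127  0.0902] zmax -0.8992fk.py:5: RuntimeWarning: Degrees of freedom <= 0 for slice
  Q=X[m]; dat=Q[:,:2]; mu=dat.mean(0); w,V=np.linalg.eigh(np.cov((dat-mu).T)); a=V[:,1]*np.sign(V[1,1]); s=(dat-mu)@a; t=(dat-mu)@np.array([-a[1],a[0]])
  c *= np.true_divide(1, fact)
  c *= np.true_divide(1, fact)
```

View pics/side5.png

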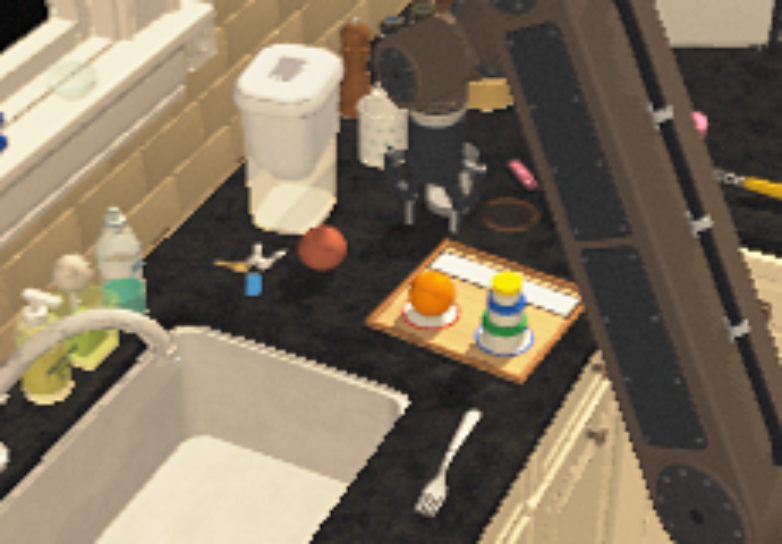

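The side crop shows the orange on the red ring at (432,294) and the tower on the blue ring at (506,315). The fork lies at (450,462). Next is the fork.

>>> {"name": "jog_arm", "arguments": {"motion": [{"turn":[0,0,1.3],"translation":[0,0,0],"grip":0.6},{"turn":[0,0,0],"translation":[44.6,-18.7,0],"grip":0.6},{"turn":[0,0,0],"translation":[44.6,-18.7,0],"grip":0.6},{"turn":[0,0,0],"translation":[44.6,-18.7,0],"grip":0.6},{"turn":[0,0,0],"translation":[44.6,-18.7,0],"grip":0.6},{"turn":[0,0,0],"translation":[44.6,-18.7,0],"grip":0.6},{"turn":[0,0,0],"translation":[44.6,-18.7,0],"grip":0.6},{"turn":[0,0,0],"translation":[0,0,40],"grip":0.6},{"turn":[0,0,0],"translation":[0,0,40],"grip":0.6},{"turn":[0,0,0],"translation":[0,0,0],"grip":0.6},{"turn":[0,0,0],"translation":[0,0,0],"grip":0.6}]}}

```text
time: 32.67
tcp_pos: [0.4384, 0.0888, 0.1413]
ee_rot: [0.0, 0.665, 0.747, 0.0]
force: [0.5, 0.2, 0.3]
width: 0.0512
gripper_force: 0.0
```

```bash
python3 plan.py 7 .4365 .088 .077
```

```text
t 32.67 tcp [0.4384 0.0888 0.1413] w 0.0512 gf 0.0 F [0.5 0.2 0.3]
turn [ 0.  -0.  -0.4] rows 1 each [ 0.04 -0.   -0.36]
shift [-0.5 -2.  64.3] rows 2 each [-0.3 -1.  32.2]
```

>>> {"name": "jog_arm", "arguments": {"motion": [{"turn":[0,0,-0.4],"translation":[-0.5,-2,30],"grip":0.6},{"turn":[0,0,0],"translation":[0,0,20],"grip":0.6},{"turn":[0,0,0],"translation":[0,0,14],"grip":0.6},{"turn":[0,0,0],"translation":[0,0,0],"grip":0.6},{"turn":[0,0,0],"translation":[0,0,0],"grip":0},{"turn":[0,0,0],"translation":[0,0,0],"grip":0},{"turn":[0,0,0],"translation":[0,0,0],"grip":0},{"turn":[0,0,0],"translation":[0,0,0],"grip":0},{"turn":[0,0,0],"translation":[0,0,0],"grip":0},{"turn":[0,0,0],"translation":[0,0,0],"grip":0}]}}

```text
time: 33.92
tcp_pos: [0.4364, 0.0881, 0.0771]
ee_rot: [0.0, 0.662, 0.75, 0.001]
force: [-0.7, 0.3, 7.8]
width: 0.0172
gripper_force: 35.5
```

>>> {"name": "jog_arm", "arguments": {"motion": [{"turn":[0,0,0],"translation":[0,0,-30],"grip":0},{"turn":[0,0,0],"translation":[0,0,-55],"grip":0},{"turn":[0,0,0],"translation":[0,0,-58],"grip":0},{"turn":[0,0,-9.8],"translation":[0,0,0],"grip":0},{"turn":[0,0,-9.8],"translation":[0,0,0],"grip":0},{"turn":[0,0,-9.8],"translation":[0,0,0],"grip":0},{"turn":[0,0,-9.8],"translation":[0,0,0],"grip":0},{"turn":[0,0,-9.8],"translation":[0,0,0],"grip":0},{"turn":[0,0,-9.8],"translation":[0,0,0],"grip":0},{"turn":[0,0,-9.8],"translation":[0,0,0],"grip":0},{"turn":[0,0,-9.8],"translation":[0,0,0],"grip":0},{"turn":[0,0,0],"translation":[0,0,0],"grip":0}]}}

```text
time: 35.42
tcp_pos: [0.436, 0.0881, 0.2196]
ee_rot: [0.0, 0.04, 0.999, 0.0]
force: [0.3, -0.6, 0.1]
width: 0.0174
gripper_force: 33.2
```

```bash
python3 plan.py 85.4 .516 -.266 .22 .516 -.266 .13; python3 - <<'E'
from fk import *
for n in("top","side"): 
    try: fork(n,(.3,.57,.03,.14),.1,.21)
    except Exception as e: print(e)
E
```

```text
t 35.42 tcp [0.436  0.0881 0.2196] w 0.0174 gf 33.2 F [ 0.3 -0.6  0.1]
turn [0. 0. 0.] rows 1 each [0.   0.01 0.05]
shift [-108.2 -346.5   -0.4] rows 7 each [-15.5 -49.5  -0.1]
shift [ 0.  0. 90.] rows 2 each [ 0.  0. 45.]
top 26 axis 175.5 len 0.2 mid [0.4338 0.0822]
  s -0.1 7 t [-0.007  -0.0028  0.0021] z [0.1441 0.1472 0.1491]
  s -0.08 5 t [-0.0014  0.0017  0.0027] z [0.1454 0.1455 0.1482]
  s 0.08 7 t [-0.0089  0.0011  0.0027] z [0.1427 0.1448 0.147 ]
  s 0.1 4 t [-0.0103 -0.0017 -0.0008] z [0.1458 0.147  0.1491]
side 137 axis 175.0 len 0.2 mid [0.4325 0.0897]
  s -0.1 5 t [-0.0031  0.0019  0.006 ] z [0.1421 0.1448 0.1465]
  s -0.08 13 t [-0.0026  0.0036  0.0112] z [0.145  0.1469 0.1489]
  s -0.06 10 t [-0.0051  0.004   0.0095] z [0.148  0.1498 0.1525]
  s -0.04 7 t [-0.0076 -0.0018  0.0005] z [0.153  0.1558 0.157 ]
  s -0.02 5 t [-0.0433 -0.0001  0.0009] z [0.1523 0.1559 0.1958]
  s 0.0 32 t [-0.0401 -0.0079  0.0375] z [0.159  0.1729 0.1854]
  s 0.02 13 t [-0.0197  0.0017  0.0353] z [0.156  0.1606 0.1753]
  s 0.04 15 t [-0.0089  0.0007  0.0171] z [0.1429 0.146  0.1536]
  s 0.06 22 t [-0.0114 -0.0006  0.0136] z [0.143  0.1448 0.1481]
  s 0.08 10 t [-0.0161 -0.0005  0.0149] z [0.1404 0.1427 0.1471]
  s 0.1 5 t [-0.0033 -0.0019  0.0132] z [0.145  0.1457 0.149 ]
```

>>> {"name": "jog_arm", "arguments": {"motion": [{"turn":[0,0,0],"translation":[-15.7,-49.6,0],"grip":0},{"turn":[0,0,0],"translation":[-15.7,-49.6,0],"grip":0},{"turn":[0,0,0],"translation":[-15.7,-49.6,0],"grip":0},{"turn":[0,0,0],"translation":[-15.7,-49.6,0],"grip":0},{"turn":[0,0,0],"translation":[-15.7,-49.6,0],"grip":0},{"turn":[0,0,0],"translation":[-15.7,-49.6,0],"grip":0},{"turn":[0,0,0],"translation":[-15.7,-49.6,0],"grip":0},{"turn":[0,0,0],"translation":[0,0,40],"grip":0},{"turn":[0,0,0],"translation":[0,0,40],"grip":0},{"turn":[0,0,0],"translation":[0,0,20],"grip":0},{"turn":[0,0,0],"translation":[0,0,0],"grip":0},{"turn":[0,0,0],"translation":[0,0,0],"grip":0}]}}

```text
time: 37.02
tcp_pos: [0.5188, -0.2668, 0.1202]
ee_rot: [0.0, 0.04, 0.999, -0.0]
force: [0.1, -0.3, -0.6]
width: 0.0171
gripper_force: 33.2
```

```bash
python3 plan.py 85.4 .5175 -.266 .082
```

```text
t 37.02 tcp [ 0.5188 -0.2668  0.1202] w 0.0171 gf 33.2 F [ 0.1 -0.3 -0.6]
turn [-0.   0.1  0. ] rows 1 each [-0.02  0.05  0.04]
shift [ 1.4  0.7 38.2] rows 1 each [ 1.4  0.7 38.2]
```

>>> {"name": "jog_arm", "arguments": {"motion": [{"turn":[0,0,0],"translation":[1,0.7,20],"grip":0},{"turn":[0,0,0],"translation":[0,0,10],"grip":0},{"turn":[0,0,0],"translation":[0,0,5],"grip":0},{"turn":[0,0,0],"translation":[0,0,2],"grip":0},{"turn":[0,0,0],"translation":[0,0,1],"grip":0},{"turn":[0,0,0],"translation":[0,0,0],"grip":0},{"turn":[0,0,0],"translation":[0,0,0],"grip":0}]}}

```text
time: 37.9
tcp_pos: [0.5177, -0.2659, 0.0822]
ee_rot: [0.0, 0.039, 0.999, -0.0]
force: [-1.4, 1.2, 5.3]
width: 0.0172
gripper_force: 35.6
```

Contact at 5 N. Now releasing and retreating.

>>> {"name": "jog_arm", "arguments": {"motion": [{"turn":[0,0,0],"translation":[0,0,0],"grip":0.3},{"turn":[0,0,0],"translation":[0,0,0],"grip":0.35},{"turn":[0,0,0],"translation":[0,0,0],"grip":0.35},{"turn":[0,0,0],"translation":[0,0,0],"grip":0.35},{"turn":[0,0,0],"translation":[0,0,-20],"grip":0.35},{"turn":[0,0,0],"translation":[0,0,-50],"grip":0.35},{"turn":[0,0,0],"translation":[0,0,-60],"grip":0.35},{"turn":[0,0,0],"translation":[0,-50,-20],"grip":0.35},{"turn":[0,0,0],"translation":[0,-55,0],"grip":0.35},{"turn":[0,0,0],"translation":[0,-55,0],"grip":0.35},{"turn":[0,0,0],"translation":[0,-40,0],"grip":0.35},{"turn":[0,0,0],"translation":[0,0,0],"grip":0.35}]}}

```text
time: 39.4
tcp_pos: [0.501, -0.4676, 0.2307]
ee_rot: [-0.0, 0.041, 0.999, 0.0]
force: [0.3, 0.5, -1.0]
width: 0.0298
gripper_force: 0.0
```

```bash
python3 - <<'E'
from h import *
for n in("top","side"):
    p,d,X=look(n); lids(n,p,d,X,(.4,.7,-.6,0)) 
    a=p[130:260,210:350] if n=="top" else p[130:260,200:340]
    im=a if n=="top" else np.hstack([im,a])
cv2.imwrite("pics/end.png",cv2.resize(im[:,:,::-1],None,fx=2.85,fy=2.85,interpolation=cv2.INTER_CUBIC))
print(readout.get_obs()['tcp_pos'])
E
```

```text
top orange 190 px [248.5 197.5] mean [ 0.5797 -0.1631  0.0577] circ [ 0.58   -0.1656  0.0302] zmax 0.6763
side green 36 px [288.5 205. ] mean [ 0.4622 -0.1373  0.0391] circ [ 0.4672 -0.1509  0.0306] zmax 0.0511
side blue 25 px [289.5 200. ] mean [ 0.4588 -0.142   0.0724] circ [ 0.4606 -0.147   0.0234] zmax 0.0801
side yellow 44 px [289.5 193. ] mean [ 0.4674 -0.1546  0.1014] circ [ 0.4673 -0.1525  0.0235] zmax 0.1092
side orange 145 px [267.  196.5] mean [ 0.5713 -0.1461  0.0496] circ [ 0.5763 -0.1571  0.0301] zmax 0.0732
side orange 27 px [301.5 318. ] mean [ 0.4082 -0.3063 -0.9144] circ [ 0.4097 -0.3099  0.0325] zmax -0.8986
side orange 62 px [289.5 342.5] mean [ 0.4084 -0.1354 -0.9141] circ [ 0.4036 -0.131   0.0703] zmax -0.8982
[ 0.50165455 -0.46494974  0.23090891]
```

View pics/end.png

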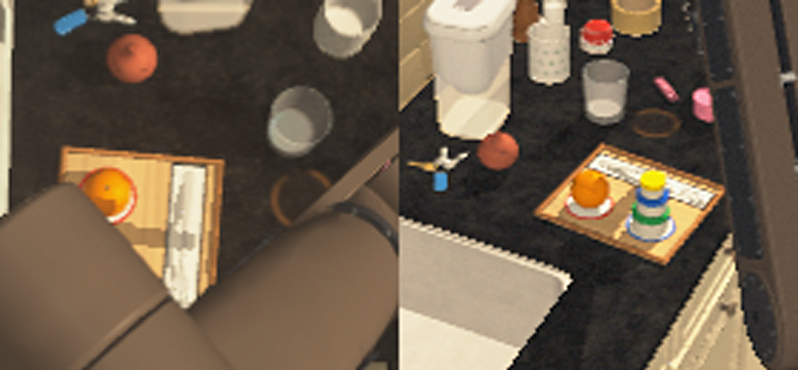

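The side part shows the tower at (651,205) and the orange at (590,193), with the fork in the outline. In the top part the arm hides half the tray, so I'll move it aside for a clear check.

>>> {"name": "jog_arm", "arguments": {"motion": [{"turn":[0,0,0],"translation":[0,58,0],"grip":0.35},{"turn":[0,0,0],"translation":[0,58,0],"grip":0.35},{"turn":[0,0,0],"translation":[0,58,0],"grip":0.35},{"turn":[0,0,0],"translation":[0,58,0],"grip":0.35},{"turn":[0,0,0],"translation":[0,58,0],"grip":0.35},{"turn":[0,0,0],"translation":[0,58,0],"grip":0.35},{"turn":[0,0,0],"translation":[0,58,0],"grip":0.35},{"turn":[0,0,0],"translation":[0,58,0],"grip":0.35},{"turn":[0,0,0],"translation":[0,58,0],"grip":0.35},{"turn":[0,0,0],"translation":[0,58,0],"grip":0.35},{"turn":[0,0,0],"translation":[0,58,0],"grip":0.35},{"turn":[0,0,0],"translation":[0,0,0],"grip":0.35}]}}

```text
time: 41.0
tcp_pos: [0.5505, 0.1751, 0.2315]
ee_rot: [0.0, 0.036, 0.999, 0.0]
force: [0.1, -1.0, -0.5]
width: 0.0297
gripper_force: 0.0
```

```bash
python3 - <<'E'
from h import *
p,d,X=look("top"); lids("top",p,d,X,(.4,.7,-.6,0)) 
cv2.imwrite("pics/end2.png",cv2.resize(p[170:260,215:325,::-1],None,fx=6,fy=6,interpolation=cv2.INTER_CUBIC))
print(readout.get_obs()['tcp_pos'])
E
```

```text
top blue 26 px [245.5 228. ] mean [ 0.4543 -0.1634  0.0735] circ [ 0.4674 -0.1573  0.0243] zmax 0.0778
top yellow 95 px [245. 225.] mean [ 0.4697 -0.1559  0.1007] circ [ 0.4693 -0.1563  0.0199] zmax 0.1065
top orange 207 px [248.5 197.5] mean [ 0.578  -0.1624  0.0561] circ [ 0.5797 -0.1642  0.0304] zmax 0.0688
top orange 29 px [250.  244.5] mean [ 0.4077 -0.1753  0.0095] circ [ 0.407  -0.1734  0.0432] zmax 0.0163
[0.55060127 0.17322565 0.23148052]
```

View pics/end2.png

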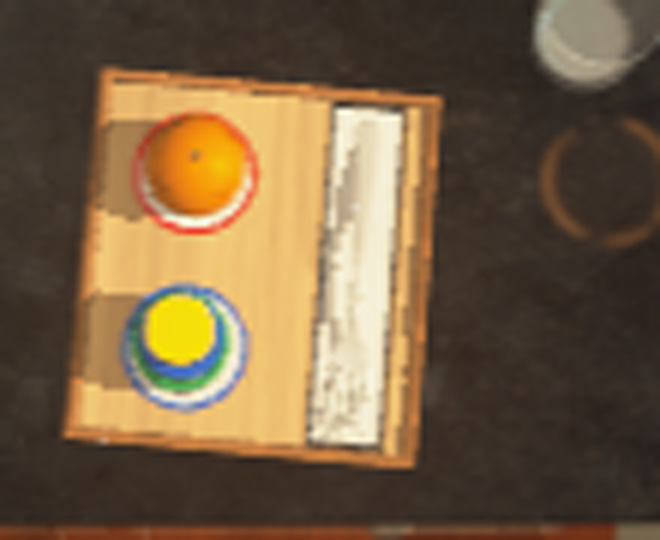

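The clear top view confirms it: the fork lies in the outline (355,280), the orange is on the red ring (197,165), and the tower is centred in the blue ring (182,330). The tumbler has not moved. Handing in.

```bash
python3 -c "
from rig import robot; print(robot.finish_job())"
```

```text
the job is handed in; nothing more can be done
None
```

I laid the tray as the template shows and handed the job in at about 41 s: the three-pot tower is on the blue circle, the orange on the red circle and the fork in its outline, with everything released and the onion and tumbler left alone.

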